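# Sort puller forcing screws by pitch on the toothed gauges

## Robot

A 6-joint arm with a two-finger parallel gripper is mounted at the origin on the work surface. World frame = base frame: x ahead of the robot, y to its left, z up, the work surface at z = 0. Lengths are in m, angles in rad, forces in N, time in s.
With the tool pointing down it reaches from about 0.35 to 0.975 m from the base axis. Payload 4.9 kg.
Tool frame: the origin (TCP) lies midway between the tips of the shut fingers; the grasp point (between the pads) lies 19 mm behind it; x points along the fingers, z is the direction in which the jaws open and shut, and the axes are right-handed (so a half turn about x gives the same grasp; the last joint's range is limited). The gripper opens to 85 mm and grips with 20 to 120 N. Pads are 22 mm wide; open, the fingers measure 114 mm over their backs; the gripper's body (76 mm by 85 mm) begins 54 mm behind the grasp point. The pads swing forward as they close: fully open they stand 13 mm farther back than shut.
Start: joints at [-1.231, 0.053, 1.613, -0, 1.476, -0.119], TCP at [0.277, -0.56, 0.231] pointing down, gripper open.
Joint ranges: [-3.01, 3.01], [-1.01, 2.22], [0.06, 2.58], [-1.02, 4.17], [0.09, 2.62], [-3.14, 3.14]. Speed limits (rad/s): [2.57, 2.57, 3.14, 3.14, 3.14, 3.14].

## Interface

Orientations are given as a unit quaternion [w, x, y, z].
In Python, from plant import state, cams, workorder, nets gives the robot as it stands.
- The arm moves only by the tool play_rows, never from a script. Its argument "motion" is a list of rows, each a list of 3 entries, a list of its own where there are three numbers: the closure, from -1 (fully open) to 1 (shut), then the shift along the world's x, y, z in m, then the turn about the world's z in rad. A call has 1 to 5 rows; each row is the pose to reach, as a shift and turn from the pose commanded when the call began; what a row does not reach only later rows make up. A row lasts 1/10 s, in which the tool goes at most 50 mm and 8.59 degrees, less where a joint would pass 70% of its speed; a pose out of reach is approached as far as the arm can. A call with a gripper value outside its range is refused whole. The fingers move at their own pace and stop on an object; the grip force is fixed at half the most. Time passes only in rows, so rows that repeat a pose let the fingers close. It gives the time, the measured TCP pose, the force and the opening at its end, in the units of the state.
- state(): the state, without advancing time (a new reading comes with each control period).
- cams.grab_frame(name): name is "scene" or "top" or "wrist"; returns (picture, depth): 400x640x3 uint8, red, green, blue; 400x640 float32, m along the optical axis (not along the pixel's ray), 0 where there is no reading.
- cams.camera_info(name): a dict with "K" (3x3 intrinsics, pixels), "rvec" (rotation vector, rad) and "tvec" (3), from world to camera coordinates, as OpenCV has them. Camera axes: x right, y down, z forward; pixel columns grow to the right and rows downward; lengths in m; the calibration is good to about 2 mm. The wrist camera is an equidistant fisheye: a pixel r from the principal point sees the ray r / f radians off the axis. A picture is of the moment at which its call begins: read the wrist's pose just before it. camera_info takes no time and is no camera call; for the wrist camera it gives the pose at the moment of the call.
- workorder.job_done(): hands the job in, once; it reports no verdict.
Trained networks look in the newest picture that a camera, given by its name, has taken for a name from the list of things; names that differ only in an ending like _2 or _b are one class to them, and where a whole thing is asked for, a point or a joint stands for the part that bears it (a point fixed in the world has none). Each returns a list of dicts, best first, with "score" (0 to 1); they miss things now and then, are a little off and sometimes report something else, mostly with a low value. They report only what shows in the picture. A call takes as long as a camera call. They do not tell look-alikes from the thing itself.
- nets.recognise(camera, target): "at" ([x, y, z] in m, in world coordinates, good to about 4 mm: the middle of the surface that is visible of it).
- nets.landmark_of(camera, target): "at" ([x, y, z] in m, in world coordinates, good to about 4 mm: a listed point, or the origin of a listed thing).
The state is a dict: "time": time; "joint_pos": joint angles; "joint_vel": joint speeds; "joint_efforts": joint torques, N m; "tool_pos": TCP position; "tool_rot": TCP orientation; "contact_force": force on the tool from outside, world axes, zero at the start; "ft_torque": the same for the moment, N m; "gripper_width": opening from 0.0 (shut) to 1.0 (fully open).
Only numpy, scipy, OpenCV 4.12 (cv2) and the standard library are available. Lean on these libraries where they do the work, as an engineer would, in place of code of your own. Each camera call takes 0.05 s, during which the arm holds its last target.

## Task

Two loose forcing screws need going back to the rack. Take them one at a time: feel which of the two toothed gauge plates its thread fits, let it nest fully home in those teeth for a moment without forcing it, then lay it in the free saddle right next to the racked screw of the same pitch before fetching the other. Leave the racked screws and the other things on the bench where they are.

Things in the scene. Friction and masses are not known exactly. Their poses are not given: they have to be found in the camera images.
- screw_1_mid (a point): Loose steel puller forcing screw lying level, axis 15 mm above the bench; same make and size as the racked ones. Its pitch is not known beforehand; of it and screw_2 one is fine, one coarse. Where crests and grooves lie along it is not known either: find it by touch or sight. Point: on the axis, at the middle of the thread (grip across the thread here); x runs along the axis, head to nose.
- screw_2_mid (a point): Loose steel puller forcing screw lying level, axis 15 mm above the bench; same make and size as the racked ones. Its pitch is not known beforehand; of it and screw_1 one is fine, one coarse. Where crests and grooves lie along it is not known either: find it by touch or sight. Point: on the axis, at the middle of the thread (grip across the thread here); x runs along the axis, head to nose.
- gauge_fine_teeth (a point): Fine pitch gauge: fixed upright steel plate 5 mm thick, top edge with 5 teeth 6 mm apart (3 mm high, 1.9 mm wide at the tip, 3.5 at the foot). Point: mid-row to within 5 mm (the plate is clamped a little off, unmeasured), at the tips, 55 mm above the bench; x along the row. A fine screw along x is fully home with its axis 12 mm above the point; out of step or of the other pitch it stands proud, 15 mm above.
- gauge_coarse_teeth (a point): Coarse pitch gauge: fixed upright steel plate 5 mm thick, top edge with 4 teeth 10 mm apart (5 mm high, 3.2 mm wide at the tip, 5.9 at the foot). Point: mid-row to within 5 mm (the plate is clamped a little off, unmeasured), at the tips, 55 mm above the bench; x along the row. A coarse screw along x is fully home with its axis 10 mm above the point; out of step or of the other pitch it stands proud, 15 mm above.
- gauge_fine: The fine gauge's grey foot: 96 mm along x, 50 mm along y, 14 mm high, with clamp cheeks (60 mm long, 29 mm over both) up to 26 mm high; fixed. Origin: centre of its underside, below the teeth.
- gauge_coarse: The coarse gauge's grey foot: 96 mm along x, 50 mm along y, 14 mm high, with clamp cheeks (60 mm long, 29 mm over both) up to 26 mm high; fixed. Origin: centre of its underside, below the teeth.
- racked_fine_mid (a point): Fine forcing screw (pitch 6 mm, grooves 3 mm deep, 4 mm wide at the mouth) already in an outer saddle; stays there. Every screw: 123 mm long, 0.4 to 0.7 kg, thread 30 mm diameter x 90 mm, hexagon head 30 mm across flats x 22 mm at the -x end, blunt nose 18 mm diameter x 11 mm at +x; balances about 12 mm headward of this point. Point: on the axis, mid-thread; x along it.
- racked_coarse_mid (a point): Coarse forcing screw (pitch 10 mm, grooves 5 mm deep, 6.6 mm wide at the mouth), otherwise like the fine one; already in the other outer saddle; stays there. Point: on the axis, at the middle of the thread; x along the axis, head to nose.
- rack: Red spindle rack, fixed: base plate 100 mm (x) x 315 mm (y), 6 mm thick, with four saddles side by side, 85 mm apart along y, numbered 0 to 3 towards +y. A saddle is two 90 degree V rests, each 12 mm wide, 46 mm clear between them along x (room for the fingers). Origin: centre of its underside.
- saddle_0 (a point): Saddle 0 of the rack: the point where a lying screw's axis rests, midway between its two V rests, 43 mm above the bench; x along the lying screw, z up. Outer saddle, taken by a racked screw.
- saddle_1 (a point): Saddle 1 of the rack: the point where a lying screw's axis rests, midway between its two V rests, 43 mm above the bench; x along the lying screw, z up. Inner saddle, free at the start.
- saddle_2 (a point): Saddle 2 of the rack: the point where a lying screw's axis rests, midway between its two V rests, 43 mm above the bench; x along the lying screw, z up. Inner saddle, free at the start.
- saddle_3 (a point): Saddle 3 of the rack: the point where a lying screw's axis rests, midway between its two V rests, 43 mm above the bench; x along the lying screw, z up. Outer saddle, taken by a racked screw.
- grease_tin: Tin, 72 mm diameter, 75 mm high, upright; origin at its underside. Leave alone.
- barrel: Finned motorcycle cylinder barrel, 88 x 88 mm, 95 mm high; origin at its underside. Leave alone.
- spanner: Open spanner 170 mm long lying on the bench, along its x. Leave alone.
There are look-alikes about, which are no part of the job. What is shaped like the part that bears screw_2_mid but blue or orange is not meant.

How it is judged:
By the outcome, as a careful person would: the job done as asked, in the order asked, and still so for the second after the job is handed in, with the robot touching nothing.
It also fails if it takes over 67 s, if anything falls off the work surface, if the arm or the gripper's body presses on something with over 40 N, if the wrist force passes 120 N, or if a joint passes its speed limit or range.

## Working session

There is one attempt and no reset: what is moved stays moved. The work goes in short steps, Python scripts to look and compute and a tool call to move; the robot and the scene stay as the last step left them, time stands still between calls to the robot, and variables do not carry over. Pictures are saved under pics/ and viewed, and the job is handed in when it is done.

Besides the shell and the picture viewer there is one more tool, called after ">>>" as name(argument=value, ...), one argument or row to a line, values as JSON. play_rows: Moves the arm, as the interface text tells. Its arguments: {"type":"object","properties":{"motion":{"type":"array","items":{"type":"array"}}},"required":["motion"]}

```bash
ls; mkdir -p pics
cat > h.py <<'E'
import numpy as np, cv2
from plant import state, cams, workorder, nets
def grab(n,f=None):
    im,d=cams.grab_frame(n)
    if f: cv2.imwrite('pics/'+f,cv2.cvtColor(im,cv2.COLOR_RGB2BGR))
    return im,d
def cloud(n,d):
    ci=cams.camera_info(n);K=np.array(ci['K']);R=cv2.Rodrigues(np.array(ci['rvec'],float))[0];t=np.array(ci['tvec']).reshape(3)
    v,u=np.mgrid[0:d.shape[0],0:d.shape[1]]
    x=(u-K[0,2])/K[0,0];y=(v-K[1,2])/K[1,1]
    if n=='wrist':
        r=np.hypot(x,y)+1e-9; s=np.tan(np.minimum(r,1.5))/r; x=x*s;y=y*s
    P=np.stack([x*d,y*d,d],-1)
    return (P-t)@R
E
python3 - <<'E'
from h import *
np.set_printoptions(precision=4,suppress=True)
print(state())
for n in ['scene','top']:
    im,d=grab(n,n+'0.png'); np.save(n+'0.npy',d); print(cams.camera_info(n))
    for t in ['screw_1_mid','gauge_fine_teeth','gauge_coarse_teeth','gauge_fine','gauge_coarse','racked_fine_mid','racked_coarse_mid','saddle_0','saddle_1','saddle_2','saddle_3','rack'] if n=='top' else ['screw_1_mid']:
        r=nets.landmark_of(n,t); print(n,t,[(np.round(q['at'],4).tolist(),round(q['score'],2)) for q in r])
E
```

```text
pics
{'time': 0.0, 'joint_pos': array([-1.231 ,  0.0533,  1.6143, -0.    ,  1.476 , -0.119 ]), 'joint_vel': array([-0.001 ,  0.0008, -0.0018, -0.001 ,  0.0004, -0.002 ]), 'joint_efforts': array([ -0.0007, -39.3677, -37.0178,  -0.0002,   0.0072,   0.    ]), 'tool_pos': array([ 0.2766, -0.5598,  0.2301]), 'tool_rot': array([ 0.6   ,  0.3737,  0.6012, -0.3728]), 'contact_force': array([ 0.4655, -0.1384, -0.6714]), 'ft_torque': array([ 0.0326, -0.0196, -0.037 ]), 'gripper_width': 1.0002152064551146}
{'K': array([[411.7904,   0.    , 317.5159],
       [  0.    , 411.7904, 198.192 ],
       [  0.    ,   0.    ,   1.    ]]), 'rvec': array([ 1.5141,  2.2218, -0.7051]), 'tvec': array([ 0.1446, -0.3649,  1.4373])}
scene screw_1_mid [([0.4942, 0.2597, 0.0155], 0.6)]
{'K': array([[465.8968,   0.    , 310.377 ],
       [  0.    , 465.8968, 201.601 ],
       [  0.    ,   0.    ,   1.    ]]), 'rvec': array([ 2.1527, -2.1999,  0.0938]), 'tvec': array([0.0603, 0.5157, 1.4795])}
top screw_1_mid [([0.4962, 0.2651, 0.0131], 0.69)]
top gauge_fine_teeth [([0.4547, -0.0731, 0.0554], 0.81)]
top gauge_coarse
[... 269 characters left out ...]
.0995, 0.0452], 0.62), ([0.6369, -0.0993, 0.043], 0.46)]
top saddle_0 [([0.6361, 0.0719, 0.043], 0.65), ([0.6363, -0.0101, 0.042], 0.64), ([0.6369, -0.0974, 0.0441], 0.62), ([0.6428, 0.1544, 0.0405], 0.57)]
top saddle_1 [([0.6361, 0.0719, 0.043], 0.65), ([0.6363, -0.0101, 0.042], 0.64), ([0.6369, -0.0974, 0.0441], 0.62), ([0.6428, 0.1544, 0.0405], 0.57)]
top saddle_2 [([0.6361, 0.0719, 0.043], 0.65), ([0.6363, -0.0101, 0.042], 0.64), ([0.6369, -0.0974, 0.0441], 0.62), ([0.6428, 0.1544, 0.0405], 0.57)]
top saddle_3 [([0.6361, 0.0719, 0.043], 0.65), ([0.6363, -0.0101, 0.042], 0.64), ([0.6369, -0.0974, 0.0441], 0.62), ([0.6428, 0.1544, 0.0405], 0.57)]
top rack [([0.6343, 0.0304, 0.0013], 0.91)]
```

View pics/top0.png

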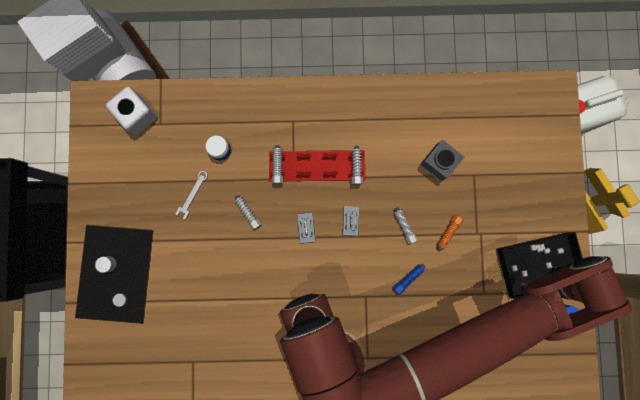

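View pics/scene0.png

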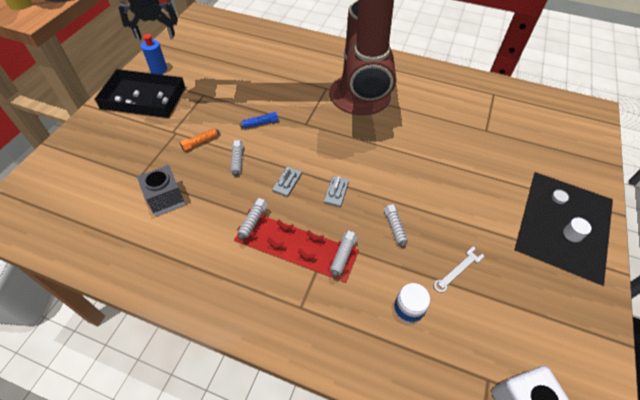

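Run:
```python
import cv2,numpy as np
a=cv2.imread('pics/top0.png')
c=cv2.resize(a[130:260,225:425],None,fx=4,fy=4,interpolation=cv2.INTER_CUBIC);cv2.imwrite('pics/top0z.png',c)
a=cv2.imread('pics/scene0.png')
c=cv2.resize(a[130:290,220:420],None,fx=3.7,fy=3.7,interpolation=cv2.INTER_CUBIC);cv2.imwrite('pics/scene0z.png',c)
```

```text
(no output)
```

View pics/top0z.png

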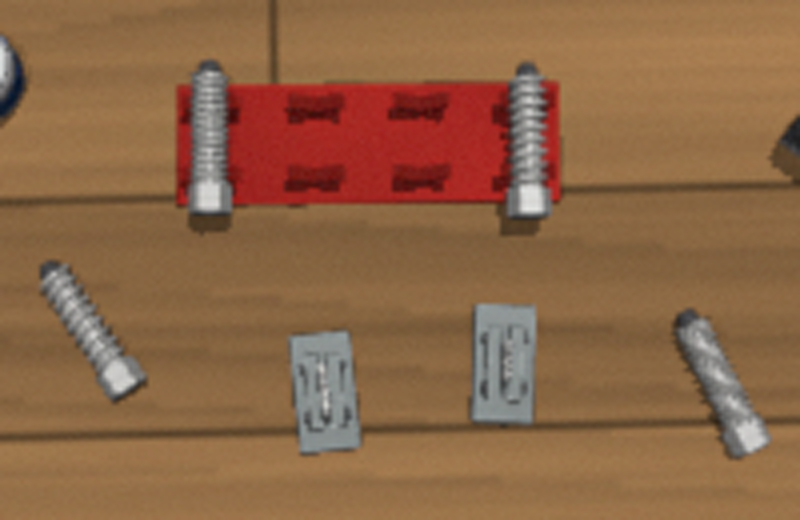

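View pics/scene0z.png

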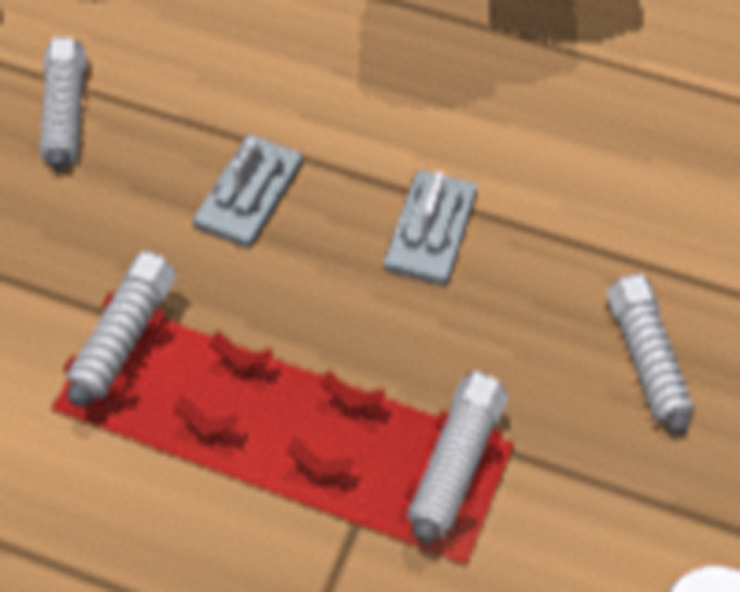

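Run:
```python
from h import *
np.set_printoptions(precision=4,suppress=True)
from scipy import ndimage as N
for n in ['scene','top']:
    d=np.load(n+'0.npy');P=cloud(n,d)
    m=(P[...,2]>0.009)&(P[...,2]<0.13)&(d>0)&(P[...,0]>.3)&(P[...,0]<.75)&(P[...,1]>-.27)&(P[...,1]<.32)
    l,k=N.label(m)
    print(n,'bench z',np.median(P[200:240,255:290][...,2]) )
    for i in range(1,k+1):
        q=P[l==i]
        if len(q)<60: continue
        c=q.mean(0)[:2];w,V=np.linalg.eigh(np.cov((q[:,:2]-c).T));a=V[:,1]*np.sign(V[0,1])
        s=(q[:,:2]-c)@a
        print(len(q),'c',q.mean(0),'ang',np.degrees(np.arctan2(a[1],a[0])),'ends',c+a*s.min(),c+a*s.max(),s.max()-s.min(),'zmax',np.percentile(q[:,2],98))
        if q[:,2].max()>.05:
            h=q[(q[:,2]>.045)]
            print('   top',len(h),h.mean(0),h.min(0),h.max(0))
```

```text
scene bench z 0.00431639944166544
313 c [ 0.4427 -0.2418  0.0238] ang 21.629773189898735 ends [ 0.378  -0.2674] [ 0.4943 -0.2213] 0.12507219313348739 zmax 0.031176274129821692
454 c [ 0.4623 -0.0714  0.0203] ang -8.718802843406014 ends [ 0.408  -0.0631] [ 0.5048 -0.0779] 0.09795522138598263 zmax 0.05277523431690194
   top 30 [ 0.4575 -0.0746  0.0514] [ 0.4394 -0.0781  0.0457] [ 0.4715 -0.0715  0.0564]
476 c [0.4427 0.0723 0.02  ] ang 2.386326473471817 ends [0.3882 0.07  ] [0.4858 0.0741] 0.09767717559244277 zmax 0.053343386366236575
   top 27 [0.4398 0.0711 0.0516] [0.4192 0.0673 0.0455] [0.4583 0.0746 0.056 ]
558 c [ 0.6323 -0.0938  0.0488] ang -1.6810245719458077 ends [ 0.5688 -0.092 ] [ 0.6933 -0.0956] 0.12449018891551625 zmax 0.05876896272132447
   top 420 [ 0.6296 -0.0951  0.0527] [ 0.5683 -0.1118  0.045 ] [ 0.6926 -0.0801  0.061 ]
467 c [0.4933 0.2586 0.0234] ang 33.65364346821343 ends [0.4406 0.2235] [0.5452 0.2931] 0.12560923526603374 zmax 0.03128898272769009
91 c [ 0.6098 -0.0129  0.0293] ang 88.63666098504379 ends [ 0.6093 -0.0345] [0.6104 0.011 ] 0.045479286424073354 zmax 
[... 2106 characters left out ...]
0.2527 0.0247] ang 32.832182843735325 ends [0.439  0.2223] [0.5434 0.2897] 0.12434266515281481 zmax 0.033117434240722984
445 c [ 0.4532 -0.079   0.02  ] ang -2.40569948517278 ends [ 0.4065 -0.077 ] [ 0.5013 -0.081 ] 0.09489992178598525 zmax 0.0550087949018872
   top 19 [ 0.4546 -0.0788  0.0545] [ 0.4408 -0.081   0.0495] [ 0.4692 -0.0769  0.06  ]
284 c [ 0.438  -0.2475  0.0254] ang 20.48074526944875 ends [ 0.3769 -0.2703] [ 0.4925 -0.2271] 0.12344742127099165 zmax 0.035158093322968965
428 c [0.4341 0.0658 0.0201] ang 4.464635198435579 ends [0.3868 0.0622] [0.4821 0.0696] 0.09555375572561192 zmax 0.05218634614268845
   top 19 [0.4361 0.0657 0.0525] [0.4187 0.0618 0.0466] [0.4531 0.0678 0.0586]
```

```bash
cat >> h.py <<'E'
from scipy.spatial.transform import Rotation as Ro
def pose():
    s=state();q=np.array(s['tool_rot']);R=Ro.from_quat(q[[1,2,3,0]]).as_matrix()
    z=R[:,2]; # finger-axis angle: direction perpendicular to jaw, horizontally
    return s,R,np.degrees(np.arctan2(z[1],z[0]))
E
python3 - <<'E'
from h import *
np.set_printoptions(precision=4,suppress=True)
s,R,a=pose();print(R,a,s['tool_pos']);print(cams.camera_info('wrist'))
E
```

```text
[[-0.      0.8966  0.4429]
 [-0.0001  0.4429 -0.8966]
 [-1.     -0.      0.    ]] -63.71192850178335 [ 0.2768 -0.5604  0.2313]
{'K': array([[309.7069,   0.    , 317.7945],
       [  0.    , 309.7069, 199.5793],
       [  0.    ,   0.    ,   1.    ]]), 'rvec': array([-2.4424,  1.5171,  0.2315]), 'tvec': array([-0.626 , -0.0392,  0.3795])}
```

>>> play_rows(
  motion=[
    [-1, [0.023, 0.044, 0], -0.092],
    [-1, [0.046, 0.088, 0], -0.092],
    [-1, [0.069, 0.132, 0], -0.092],
    [-1, [0.092, 0.176, 0], -0.092],
    [-1, [0.115, 0.22, 0], -0.092],
  ],
)

```text
time: 1.25
tool_pos: [0.3924, -0.3386, 0.2315]
tool_rot: [0.583, 0.401, 0.582, -0.401]
contact_force: [1.5, -1.0, -0.3]
gripper_width: 1.001
```

>>> play_rows(
  motion=[
    [-1, [0.023, 0.044, 0], 0],
    [-1, [0.046, 0.09, 0], 0],
    [-1, [0.046, 0.09, 0], 0],
    [-1, [0.046, 0.09, 0], 0],
  ],
)

```text
time: 1.65
tool_pos: [0.4382, -0.2495, 0.2315]
tool_rot: [0.584, 0.399, 0.583, -0.4]
contact_force: [0.1, 0.5, 0.9]
gripper_width: 1.002
```

Run:
```python
from h import *
np.set_printoptions(precision=4,suppress=True)
s,R,a=pose();print(a,s['tool_pos'],s['time'])
im,d=grab('wrist','w1.png');np.save('w1.npy',d)
ci=cams.camera_info('wrist');Rc=cv2.Rodrigues(np.array(ci['rvec']))[0];print(-Rc.T@ci['tvec'],Rc)
for t in ['screw_2_mid','gauge_fine_teeth','gauge_coarse_teeth']:
  print(t,nets.landmark_of('wrist',t))
P=cloud('wrist',d);np.save('w1P.npy',P)
```

```text
-68.82407707385286 [ 0.4382 -0.2495  0.2315] 1.65
[ 0.5092 -0.2239  0.374 ] [[ 0.3597 -0.9331  0.0006]
 [-0.8906 -0.3431  0.2986]
 [-0.2784 -0.1079 -0.9544]]
screw_2_mid [{'at': [0.4445, -0.2428, 0.0143], 'score': 0.8}, {'at': [0.271, -0.2686, 0.0162], 'score': 0.76}, {'at': [0.3972, -0.3889, 0.0149], 'score': 0.69}]
gauge_fine_teeth [{'at': [0.4561, -0.0775, 0.0541], 'score': 0.89}]
gauge_coarse_teeth [{'at': [0.4344, 0.0645, 0.058], 'score': 0.85}]
```

View pics/w1.png

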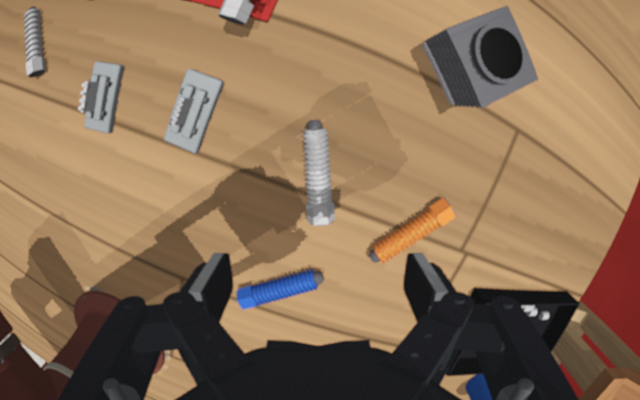

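```bash
cat > an.py <<'E'
from h import *
from scipy import ndimage as N
np.set_printoptions(precision=4,suppress=True)
def scan(P,d,lo=.009,hi=.13,minpx=100,box=(.3,.75,-.3,.33)):
    m=(P[...,2]>lo)&(P[...,2]<hi)&(d>0)&(P[...,0]>box[0])&(P[...,0]<box[1])&(P[...,1]>box[2])&(P[...,1]<box[3])
    l,k=N.label(m)
    for i in range(1,k+1):
        q=P[l==i]
        if len(q)<minpx: continue
        rc=cv2.minAreaRect((q[:,:2]*1000).astype(np.float32))
        (cx,cy),(w,h),an=rc
        if w<h: w,h,an=h,w,an+90
        an=(an+90)%180-90
        print(len(q),'mean',q.mean(0),'rect c',cx,cy,'size',w,h,'ang',an,'zmax',np.percentile(q[:,2],[50,98]))
E
python3 - <<'E'
from an import *
P=np.load('w1P.npy');d=np.load('w1.npy')
print(np.median(P[60:90,250:290,2]),np.median(P[230:250,340:360,2]))
scan(P,d)
print('teeth');scan(P,d,lo=.04,hi=.07,minpx=8,box=(.39,.5,-.11,.1))
a=cv2.imread('pics/w1.png')
c=cv2.resize(a[55:235,70:340],None,fx=2.9,fy=2.9,interpolation=cv2.INTER_CUBIC);cv2.imwrite('pics/w1z.png',c)
E
```

```text
-0.0003056341587976671 -0.00035676677775728566
682 mean [ 0.5785 -0.1069  0.0512] rect c 585.593017578125 -104.62655639648438 size 39.913761138916016 35.79404067993164 ang 88.9435806274414 zmax [0.0546 0.0591]
1008 mean [0.4876 0.2447 0.0225] rect c 493.2496643066406 253.66920471191406 size 125.66524505615234 32.7534065246582 ang 32.000003814697266 zmax [0.0235 0.0308]
2066 mean [0.4373 0.0577 0.0225] rect c 435.0355224609375 64.05007934570312 size 96.37733459472656 51.967994689941406 ang 5.713805198669434 zmax [0.0168 0.0534]
2835 mean [ 0.4564 -0.0854  0.0207] rect c 454.01336669921875 -81.0967025756836 size 96.05192565917969 50.78392791748047 ang -3.14630126953125 zmax [0.0147 0.053 ]
2492 mean [ 0.4341 -0.2537  0.025 ] rect c 434.87115478515625 -251.29611206054688 size 124.47247314453125 34.35247039794922 ang 25.999372482299805 zmax [0.0258 0.0306]
115 mean [ 0.304  -0.292   0.0197] rect c 304.4934997558594 -290.88116455078125 size 18.045970916748047 8.977547645568848 ang -89.42558938264847 zmax [0.0198 0.0281]
teeth
252 mean [0.4365 0.0635 0.0482] rect c 436.1065368652344 64.77056121826172 size 40.4239387512207 8.018828392028809 ang 4.527099609375 zmax [0.0487 0.0555]
234 mean [ 0.455  -0.0817  0.0497] rect c 454.4476623535156 -81.06324768066406 size 32.074134826660156 7.225865364074707 ang -0.846343994140625 zmax [0.051  0.0556]
```

View pics/w1z.png

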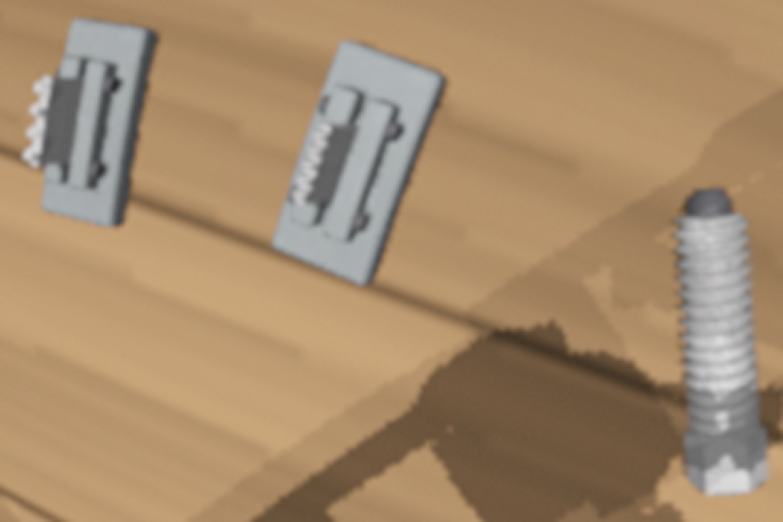

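```bash
cat >> an.py <<'E'
def ridge(P,d,box,band=.006,ztop=None,show=True):
    """axis line from the upper surface of a lying cylinder: fit quadratic ridge"""
    m=(d>0)&(P[...,0]>box[0])&(P[...,0]<box[1])&(P[...,1]>box[2])&(P[...,1]<box[3])&(P[...,2]>.009)&(P[...,2]<.13)
    q=P[m]; z0=np.percentile(q[:,2],97) if ztop is None else ztop
    h=q[(q[:,2]>z0-band)]
    c=np.median(h[:,:2],0)
    from scipy.optimize import least_squares
    def f(p):
        n=np.array([-np.sin(p[0]),np.cos(p[0])]);r=(h[:,:2]-c)@n-p[1]
        return np.sqrt(np.maximum(p[2],1e-6)**2*0+r**2+(h[:,2]-p[3])**2)-.0143
    an=cv2.fitLine(h[:,:2].astype(np.float32),cv2.DIST_L1,0,.001,.001).ravel();a0=np.arctan2(an[1],an[0]); a0=(a0+np.pi/2)%np.pi-np.pi/2
    o=least_squares(f,[a0,0,0,z0-.015],loss='soft_l1',f_scale=.001)
    th=o.x[0];n=np.array([-np.sin(th),np.cos(th)]);a=np.array([n[1],-n[0]])
    p0=c+n*o.x[1]; s=(q[:,:2]-p0)@a; r=(q[:,:2]-p0)@n
    sel=np.abs(r)<.02
    print('ang',np.degrees(a0),np.degrees(th),'axis z',o.x[3],'smin',p0+a*np.percentile(s[sel],.3),'smax',p0+a*np.percentile(s[sel],99.7),'len',np.ptp(np.percentile(s[sel],[.3,99.7])))
    ss=np.percentile(s[sel],[.3,99.7])
    # head = -x end 22 + thread 90 + nose 11 ; mid thread 67 from head end, 56 from nose
    print('mid from head',p0+a*(ss[0]+.067),'mid from nose',p0+a*(ss[1]-.056))
E
python3 - <<'E'
from an import *
P=np.load('w1P.npy');d=np.load('w1.npy')
ridge(P,d,(.36,.52,-.29,-.2))
P0=cloud('top',np.load('top0.npy'));ridge(P0,np.load('top0.npy'),(.36,.52,-.29,-.2))
P0=cloud('scene',np.load('scene0.npy'));ridge(P0,np.load('scene0.npy'),(.36,.52,-.29,-.2))
E
```

```text
ang 24.869967 25.042613972559614 axis z 0.014703914740742913 smin [ 0.3802 -0.2786] smax [ 0.4913 -0.2267] len 0.1226071397604521
mid from head [ 0.441  -0.2502] mid from nose [ 0.4406 -0.2504]
ang 24.975124 26.340837609304497 axis z 0.018148747163923628 smin [ 0.3813 -0.2782] smax [ 0.4909 -0.2239] len 0.12238636544866652
mid from head [ 0.4413 -0.2485] mid from nose [ 0.4408 -0.2488]
ang 24.837154 25.332412612569613 axis z 0.01471967161621663 smin [ 0.3817 -0.2734] smax [ 0.4939 -0.2203] len 0.1240998341997454
mid from head [ 0.4423 -0.2448] mid from nose [ 0.4433 -0.2443]
```

>>> play_rows(
  motion=[
    [-1, [0.003, 0.001, -0.05], 0.066],
    [-1, [0.003, 0.001, -0.1], 0.066],
    [-1, [0.003, 0.001, -0.15], 0.066],
    [-1, [0.003, 0.001, -0.195], 0.066],
    [-1, [0.003, 0.001, -0.22], 0.066],
  ],
)

```text
time: 2.35
tool_pos: [0.4377, -0.2488, 0.0069]
tool_rot: [0.593, 0.382, 0.597, -0.382]
contact_force: [-0.9, 0.2, -0.7]
gripper_width: 1.001
```

>>> play_rows(
  motion=[
    [-1, [0, 0, -0.01], 0],
    [-1, [0, 0, -0.01], 0],
    [0.0, [0, 0, -0.01], 0],
    [1, [0, 0, -0.01], 0],
    [1, [0, 0, -0.01], 0],
  ],
)

```text
time: 2.85
tool_pos: [0.442, -0.2504, 0.0033]
tool_rot: [0.597, 0.381, 0.594, -0.381]
contact_force: [-1.1, 0.5, 1.4]
gripper_width: 0.514
```

>>> play_rows(
  motion=[
    [1, [0, 0, 0], 0],
    [1, [0, 0, 0], 0],
    [1, [0, 0, 0], 0],
    [1, [0, 0, 0], 0],
  ],
)

```text
time: 3.25
tool_pos: [0.4416, -0.2495, 0.0029]
tool_rot: [0.596, 0.381, 0.595, -0.381]
contact_force: [-2.2, 2.3, 7.1]
gripper_width: 0.322
```

>>> play_rows(
  motion=[
    [1, [0, 0, 0], 0],
    [1, [0, 0, 0], 0],
  ],
)

```text
time: 3.45
tool_pos: [0.4416, -0.2495, 0.0029]
tool_rot: [0.596, 0.381, 0.595, -0.381]
contact_force: [-2.2, 2.0, 6.8]
gripper_width: 0.315
```

>>> play_rows(
  motion=[
    [1, [0, 0, 0.02], 0],
    [1, [0, 0, 0.06], 0],
    [1, [0, 0, 0.11], 0],
    [1, [0, 0, 0.13], 0],
    [1, [0, 0, 0.13], 0],
  ],
)

```text
time: 3.95
tool_pos: [0.4428, -0.2508, 0.1354]
tool_rot: [0.599, 0.381, 0.593, -0.381]
contact_force: [-0.1, -0.7, -4.9]
gripper_width: 0.319
```

Run:
```python
from an import *
s,R,a=pose();print(a,s['tool_pos'],s['contact_force'],s['ft_torque'],s['gripper_width'])
im,d=grab('wrist','w2.png');P=cloud('wrist',d);np.save('w2.npy',d);np.save('w2P.npy',P)
ridge(P,d,(.35,.52,-.31,-.19))
r=cv2.resize(im[100:400,200:450],None,fx=2,fy=2)
cv2.imwrite('pics/w2z.png',r[...,::-1])
```

```text
-65.18930367804964 [ 0.4428 -0.2508  0.1354] [-0.1153 -0.7167 -4.9393] [-0.0012 -0.067  -0.0312] 0.31928864249652955Traceback (most recent call last):
  File "<stdin>", line 4, in <module>
  File "an.py", line 18, in ridge
    q=P[m]; z0=np.percentile(q[:,2],97) if ztop is None else ztop
               ~~~~~~~~~~~~~^^^^^^^^^^^
    return _quantile_unchecked(
        a, q, axis, out, overwrite_input, method, keepdims, weights)
    return _ureduce(a,
                    func=_quantile_ureduce_func,
    ...<5 lines>...
                    overwrite_input=overwrite_input,
                    method=method)
    r = func(a, **kwargs)
    result = _quantile(arr,
                       quantiles=q,
    ...<2 lines>...
                       out=out,
                       weights=wgt)
    slices_having_nans = np.isnan(arr[-1, ...])
                                  ~~~^^^^^^^^^
IndexError: index -1 is out of bounds for axis 0 with size 0
```

```bash
sed -i 's/(P\[...,2\]>.009)&(P\[...,2\]<.13)$/(P[...,2]>.009)\&(P[...,2]<.19)/' an.py
python3 - <<'E'
from an import *
P=np.load('w2P.npy');d=np.load('w2.npy')
m=(d>0)&(P[...,2]>.11)&(P[...,2]<.19)
print(m.sum(), d[(P[...,2]>.1)].min() if (P[...,2]>.1).any() else 0)
a=cv2.imread('pics/w2.png');cv2.imwrite('pics/w2z.png',cv2.resize(a[80:400,180:460],None,fx=1.8,fy=1.8))
try: ridge(P,np.where(m,d,0),(.35,.52,-.31,-.19))
except Exception as e: print(e)
E
```

```text
20858 0.0
ang -64.79652 -65.12899243967053 axis z 0.17532453466394463 smin [ 0.4234 -0.207 ] smax [ 0.4629 -0.2924] len 0.09404947812436704
mid from head [ 0.4516 -0.2678] mid from nose [ 0.4394 -0.2416]
```

View pics/w2z.png

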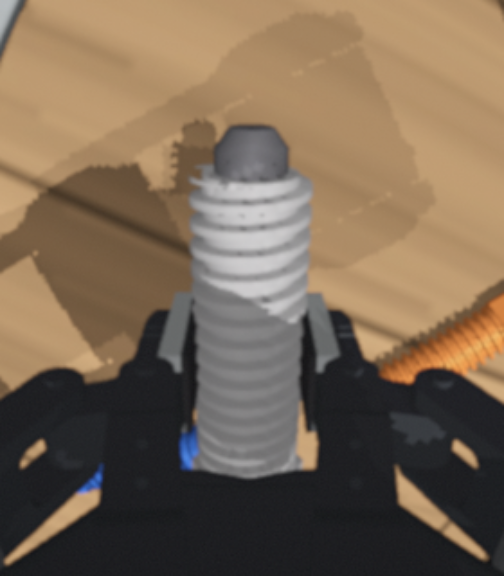

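```bash
cat >> an.py <<'E'
def held(P,d,tp,ang):
    a=np.array([np.cos(np.radians(ang)),np.sin(np.radians(ang))]);n=np.array([-a[1],a[0]])
    q=P[d>0];s=(q[:,:2]-tp[:2])@a;r=(q[:,:2]-tp[:2])@n;z=q[:,2]-tp[2]
    k=(np.abs(r)<.02)&(s>.014)&(s<.08)&(z>-.0)&(z<.05)
    s,r,z=s[k],r[k],z[k]
    print('nose end s',np.percentile(s,99.5))
    from scipy.optimize import least_squares
    t=(s<.043)
    # tapered: crest cylinder radius .015, outer envelope
    f=lambda p: np.sqrt((r[t]-p[0]-p[1]*s[t])**2+(z[t]-p[2]-p[3]*s[t])**2)-.0145
    o=least_squares(f,[0,0,.015,0],loss='soft_l1',f_scale=.0007)
    print('r0,yaw deg,z0,pitch deg',o.x[0],np.degrees(o.x[1]),o.x[2],np.degrees(o.x[3]),'res',np.abs(o.fun).mean(),t.sum())
    b=np.arange(.014,.06,.001)
    print('crest z by s',[(round(x*1e3),round(float(np.percentile(z[(abs(s-x)<.0006)&(abs(r-o.x[0])<.005)],80))*1e3,1)) for x in b if ((abs(s-x)<.0006)&(abs(r-o.x[0])<.005)).sum()>3])
E
python3 - <<'E'
from an import *
P=np.load('w2P.npy');d=np.load('w2.npy')
held(P,d,np.array([ 0.4428,-0.2508,0.1354]),24.8)
E
```

```text
nose end s 0.05649071616619069
r0,yaw deg,z0,pitch deg 0.0008784196733162691 -1.0407960703315924 0.008403955749278219 -1.012114692100251 res 0.0011615409213476867 4256
crest z by s [(15, 23.7), (16, 23.7), (17, 23.7), (18, 22.6), (19, 20.8), (20, 20.8), (21, 23.5), (22, 23.7), (23, 23.6), (24, 22.5), (25, 20.8), (26, 21.0), (27, 23.8), (28, 23.9), (29, 23.6), (30, 22.3), (31, 20.7), (32, 20.9), (33, 23.8), (34, 23.9), (35, 23.8), (36, 22.4), (37, 21.0), (38, 21.1), (39, 23.4), (40, 23.8), (41, 23.5), (42, 22.3), (43, 21.0), (44, 21.1), (45, 21.0), (46, 18.0), (47, 17.6), (48, 17.8), (49, 17.6), (50, 17.6), (51, 17.5), (52, 17.0), (53, 16.6), (54, 15.7), (55, 15.1), (56, 14.0), (57, 10.0)]
```

Run:
```python
from an import *
print(state()['tool_pos'],state()['time'])
P=np.load('w2P.npy');d=np.load('w2.npy')
tp=np.array([ 0.4428,-0.2508,0.1354]);ang=24
a=np.array([np.cos(np.radians(ang)),np.sin(np.radians(ang))]);n=np.array([-a[1],a[0]])
q=P[d>0];s=(q[:,:2]-tp[:2])@a;r=(q[:,:2]-tp[:2])@n;z=q[:,2]-tp[2]-.0088
R=np.hypot(r,z)
for r0 in np.arange(-.011,.0121,.002):
    k=(abs(r-r0)<.001)&(s>.016)&(s<.042)&(z>0)&(z<.02)
    ph=np.angle(np.sum((np.percentile(R[k],90)-R[k])*np.exp(2j*np.pi*s[k]/.006)))/(2*np.pi)*6
    print(round(r0*1e3),k.sum(),ph%6, R[k].min(),R[k].max())
```

```text
[ 0.4413 -0.2496  0.1322] 4.0
-11 227 0.8913882253882635 0.010721470151361113 0.015002137985445696
-9 250 0.9066136789185729 0.010298533869741111 0.015578904820344354
-7 263 0.8988312422766283 0.010541528190594156 0.01549340465801734
-5 288 0.6690002904910166 0.010241289846345264 0.0155550137219851
-3 287 0.574074517297176 0.010329937622704403 0.016182247100653482
-1 304 0.4915680823692371 0.010488081869672518 0.015790499377872243
1 303 0.38802093921114866 0.010471810804456066 0.016273309342144365
3 302 0.14352707323717115 0.010273754192009444 0.016249608739155725
5 289 5.9847330497733475 0.010657016616049501 0.016395749160842663
7 299 5.872647257795011 0.011390645321946965 0.01654388335015973
9 282 5.542389371054988 0.011467406634313232 0.016451397732359724
11 261 5.289806119313865 0.011706400037476899 0.01663188647553671
```

>>> play_rows(
  motion=[
    [1, [0.003, 0.02, 0.038], -0.12],
    [1, [0.007, 0.05, 0.038], -0.24],
    [1, [0.01, 0.08, 0.038], -0.36],
    [1, [0.014, 0.1, 0.038], -0.482],
    [1, [0.014, 0.1, 0.038], -0.482],
  ],
)

```text
time: 4.5
tool_pos: [0.4531, -0.1463, 0.1653]
tool_rot: [-0.486, -0.511, -0.49, 0.512]
contact_force: [-0.6, -0.4, -4.9]
gripper_width: 0.316
```

>>> play_rows(
  motion=[
    [1, [0, 0, 0], 0],
    [1, [0, 0, 0], 0],
  ],
)

```text
time: 4.7
tool_pos: [0.4538, -0.1494, 0.1674]
tool_rot: [-0.487, -0.512, -0.489, 0.513]
contact_force: [-0.1, 0.2, -5.0]
gripper_width: 0.314
```

Run:
```python
from an import *
s,R,a=pose();print(a,s['tool_pos'],s['contact_force'],s['ft_torque'],s['gripper_width'])
im,d=grab('wrist','w3.png');P=cloud('wrist',d);np.save('w3.npy',d);np.save('w3P.npy',P)
s2=state();print(s2['tool_pos'])
for c in ['wrist','top','scene']:
  if c!='wrist': grab(c)
  print(c,nets.landmark_of(c,'gauge_fine_teeth'),nets.landmark_of(c,'gauge_fine'))
held(P,d,s['tool_pos'],a+90)
scan(P,d,lo=.009,hi=.07,minpx=100,box=(.38,.52,-.115,-.03))
scan(P,d,lo=.04,hi=.07,minpx=8,box=(.39,.52,-.115,-.03))
```

```text
-92.80045945232968 [ 0.4538 -0.1494  0.1674] [-0.0764  0.1689 -4.998 ] [ 0.0078 -0.0437 -0.0129] 0.31368552445937287
[ 0.4541 -0.1497  0.1679]
wrist [{'at': [0.4535, -0.0795, 0.0523], 'score': 0.69}, {'at': [0.639, 0.154, 0.042], 'score': 0.54}] [{'at': [0.4541, -0.0752, -0.0033], 'score': 0.95}]
top [{'at': [0.4536, -0.0722, 0.059], 'score': 0.95}, {'at': [0.4533, -0.0775, -0.0025], 'score': 0.18}] [{'at': [0.4546, -0.0769, 0.0021], 'score': 0.97}]
scene [{'at': [0.4506, -0.0769, 0.0586], 'score': 0.95}] [{'at': [0.4519, -0.0818, -0.0015], 'score': 0.94}]
nose end s 0.05814684651618327
r0,yaw deg,z0,pitch deg -0.0007547777720757932 -1.4880978893596541 0.011039413406898424 1.0078793128702384 res 0.0013006775978092078 4080
crest z by s [(14, 24.6), (15, 24.6), (16, 26.5), (17, 27.4), (18, 27.4), (19, 26.8), (20, 26.0), (21, 24.6), (22, 24.9), (23, 26.9), (24, 27.6), (25, 26.9), (26, 25.7), (27, 24.6), (28, 24.9), (29, 27.2), (30, 27.5), (31, 27.0), (32, 25.4), (33, 24.5), (34, 24.9), (35, 27.4), (36, 27.4), (37, 27.0), (38, 25.7), (39, 24.5), (40, 24.7), (41, 27.1), (42, 27.3), (43, 27.2), (44, 25.0), (45, 24.4), (46, 24.5), (47, 24.1), (48, 21.2), (49, 21.2), (50, 21.2), (51, 21.0), (52, 21.2), (53, 21.2), (54, 20.4), (55, 19.7), (56, 19.0), (57, 18.4), (58, 17.0)]
4263 mean [ 0.4591 -0.0818  0.021 ] rect c 455.22412109375 -78.74165344238281 size 94.73075103759766 50.316932678222656 ang -3.1261215209960938 zmax [0.0152 0.0535]
317 mean [ 0.4567 -0.0799  0.0505] rect c 455.38470458984375 -79.15751647949219 size 31.99228286743164 5.764561176300049 ang -3.1581573486328125 zmax [0.0519 0.0561]
```

View pics/w3.png

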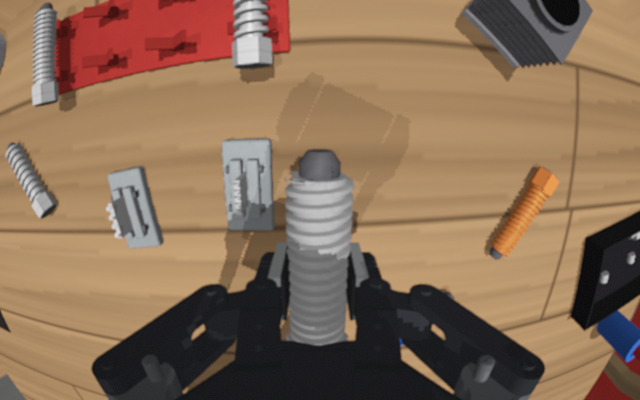

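>>> play_rows(
  motion=[
    [1, [0.001, 0.035, 0], -0.006],
    [1, [0.001, 0.0705, 0], -0.006],
    [1, [0.001, 0.0705, -0.04], -0.006],
    [1, [0.001, 0.0705, -0.08], -0.006],
    [1, [0.001, 0.0705, -0.098], -0.006],
  ],
)

```text
time: 5.65
tool_pos: [0.4533, -0.0776, 0.0676]
tool_rot: [-0.484, -0.512, -0.488, 0.514]
contact_force: [-2.2, 0.2, -4.6]
gripper_width: 0.316
```

>>> play_rows(
  motion=[
    [1, [0, 0, 0], 0],
    [1, [0, 0, 0], 0],
  ],
)

```text
time: 5.85
tool_pos: [0.4562, -0.079, 0.0719]
tool_rot: [0.486, 0.514, 0.486, -0.514]
contact_force: [0.4, 0.5, -3.3]
gripper_width: 0.321
```

Run:
```python
from an import *
s,R,a=pose();print(a,s['tool_pos'],s['contact_force'],s['ft_torque'],s['gripper_width'])
im,d=grab('scene','s4.png');im,d=grab('wrist','w4.png')
a=cv2.imread('pics/s4.png');b=cv2.imread('pics/w4.png')
cv2.imwrite('pics/x4.png',np.hstack([cv2.resize(a[90:290,200:400],(500,500)),b[100:350,200:440][:, :].repeat(2,0).repeat(2,1)[:500,:300*1]]))
```

```text
-93.16522907680701 [ 0.4562 -0.079   0.0719] [ 0.4374  0.5249 -3.3016] [-0.0202 -0.0376  0.0575] 0.3207371882026247
```

View pics/s4.png

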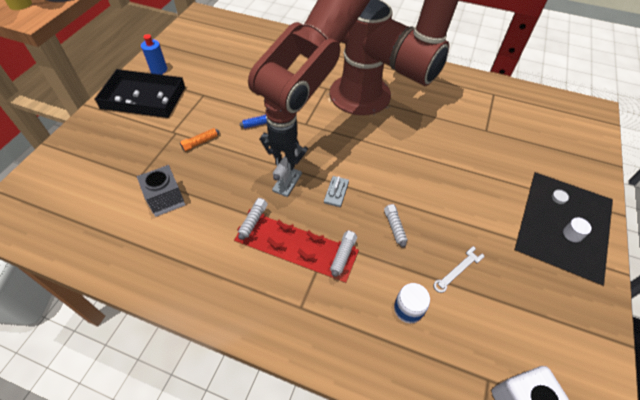

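View pics/w4.png

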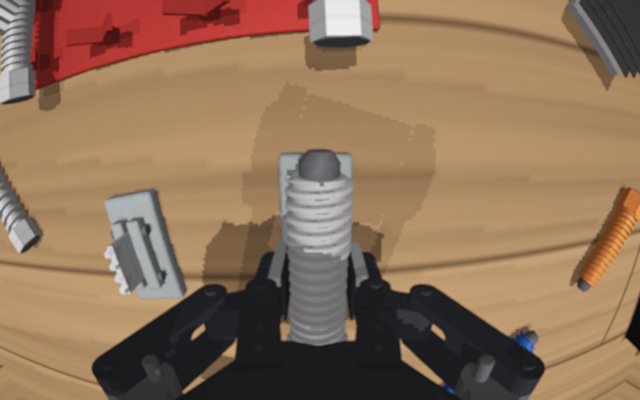

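>>> play_rows(
  motion=[
    [1, [0, 0, -0.005], 0],
    [1, [0, 0, -0.009], 0],
    [1, [0, 0, -0.009], 0],
    [1, [0, 0, -0.009], 0],
  ],
)

```text
time: 6.35
tool_pos: [0.4557, -0.0788, 0.0622]
tool_rot: [-0.486, -0.514, -0.486, 0.514]
contact_force: [-0.2, 0.1, -4.6]
gripper_width: 0.323
```

>>> play_rows(
  motion=[
    [1, [0, 0, -0.001], 0],
    [1, [0, 0, -0.002], 0],
    [1, [0, 0, -0.002], 0],
  ],
)

```text
time: 6.65
tool_pos: [0.4557, -0.0788, 0.0602]
tool_rot: [-0.486, -0.514, -0.486, 0.514]
contact_force: [-0.5, 0.1, -4.6]
gripper_width: 0.318
```

>>> play_rows(
  motion=[
    [1, [0, 0, -0.001], 0],
    [1, [0, 0, -0.0015], 0],
    [1, [0, 0, -0.0015], 0],
  ],
)

```text
time: 6.95
tool_pos: [0.4557, -0.0788, 0.0587]
tool_rot: [-0.486, -0.514, -0.486, 0.514]
contact_force: [0.5, -0.3, -4.2]
gripper_width: 0.317
```

>>> play_rows(
  motion=[
    [1, [0, 0, -0.001], 0],
    [1, [0, 0, -0.001], 0],
  ],
)

```text
time: 7.15
tool_pos: [0.4557, -0.0788, 0.0577]
tool_rot: [-0.486, -0.514, -0.486, 0.514]
contact_force: [0.6, -0.6, -5.1]
gripper_width: 0.318
```

>>> play_rows(
  motion=[
    [1, [0, 0, -0.001], 0],
    [1, [0, 0, -0.001], 0],
  ],
)

```text
time: 7.35
tool_pos: [0.4557, -0.0788, 0.0567]
tool_rot: [-0.486, -0.514, -0.486, 0.514]
contact_force: [-0.5, 0.6, -4.5]
gripper_width: 0.316
```

>>> play_rows(
  motion=[
    [1, [0, 0, -0.001], 0],
    [1, [0, 0, -0.001], 0],
  ],
)

```text
time: 7.55
tool_pos: [0.4556, -0.0789, 0.0557]
tool_rot: [-0.486, -0.513, -0.486, 0.514]
contact_force: [-0.3, 0.0, -3.6]
gripper_width: 0.319
```

>>> play_rows(
  motion=[
    [1, [0, 0, -0.001], 0],
    [1, [0, 0, -0.001], 0],
  ],
)

```text
time: 7.75
tool_pos: [0.4556, -0.0789, 0.055]
tool_rot: [-0.486, -0.513, -0.486, 0.514]
contact_force: [-3.0, 0.1, 0.1]
gripper_width: 0.323
```

>>> play_rows(
  motion=[
    [1, [-0.0005, 0, 0], 0],
    [1, [-0.0005, 0, 0], 0],
  ],
)

```text
time: 7.95
tool_pos: [0.4555, -0.0789, 0.055]
tool_rot: [0.486, 0.514, 0.486, -0.513]
contact_force: [-2.3, 0.8, -1.5]
gripper_width: 0.316
```

>>> play_rows(
  motion=[
    [1, [0, 0, -0.0005], 0],
    [1, [0, 0, -0.0005], 0],
  ],
)

```text
time: 8.15
tool_pos: [0.4556, -0.0789, 0.0549]
tool_rot: [0.486, 0.514, 0.486, -0.514]
contact_force: [-4.3, 1.0, 4.0]
gripper_width: 0.314
```

>>> play_rows(
  motion=[
    [1, [-0.0008, 0, 0], 0],
    [1, [-0.0008, 0, 0], 0],
  ],
)

```text
time: 8.35
tool_pos: [0.4554, -0.0789, 0.0549]
tool_rot: [0.487, 0.514, 0.485, -0.513]
contact_force: [-0.5, 1.2, 1.8]
gripper_width: 0.322
```

>>> play_rows(
  motion=[
    [1, [-0.0005, 0, -0.0005], 0],
    [1, [-0.0005, 0, -0.0005], 0],
  ],
)

```text
time: 8.55
tool_pos: [0.4553, -0.079, 0.0548]
tool_rot: [0.487, 0.514, 0.485, -0.513]
contact_force: [3.0, 1.3, 4.8]
gripper_width: 0.315
```

>>> play_rows(
  motion=[
    [1, [0.0006, 0, -0.0005], 0],
    [1, [0.0006, 0, -0.0005], 0],
  ],
)

```text
time: 8.75
tool_pos: [0.4555, -0.079, 0.0547]
tool_rot: [0.486, 0.514, 0.486, -0.513]
contact_force: [-1.2, 2.9, 9.7]
gripper_width: 0.318
```

>>> play_rows(
  motion=[
    [1, [0, 0, -0.0004], 0],
    [1, [0, 0, -0.0004], 0],
  ],
)

```text
time: 8.95
tool_pos: [0.4555, -0.079, 0.0547]
tool_rot: [0.486, 0.514, 0.486, -0.513]
contact_force: [-2.2, 2.5, 11.7]
gripper_width: 0.321
```

Run:
```python
from an import *
s,R,a=pose();print(a,s['tool_pos'],s['contact_force'],s['ft_torque'])
im,d=grab('wrist','w5.png');P=cloud('wrist',d)
held(P,d,s['tool_pos'],a+90)
```

```text
-93.16038170324678 [ 0.4555 -0.079   0.0547] [-2.2361  2.4998 11.6735] [0.5248 0.446  0.0183]
nose end s 0.05777347086021421
r0,yaw deg,z0,pitch deg -0.0004833272006445539 -1.493094239164216 0.010782866496719412 0.6400415160284613 res 0.0011941392150867543 4084
crest z by s [(14, 23.9), (15, 24.4), (16, 26.7), (17, 26.9), (18, 26.9), (19, 26.1), (20, 24.3), (21, 24.3), (22, 26.0), (23, 26.8), (24, 27.1), (25, 26.3), (26, 24.3), (27, 23.9), (28, 26.2), (29, 26.7), (30, 26.7), (31, 26.2), (32, 24.3), (33, 24.2), (34, 26.2), (35, 26.7), (36, 26.8), (37, 26.0), (38, 24.3), (39, 24.0), (40, 24.6), (41, 26.8), (42, 26.8), (43, 26.0), (44, 24.1), (45, 24.0), (46, 23.7), (47, 22.3), (48, 20.7), (49, 20.9), (50, 20.6), (51, 20.6), (52, 20.6), (53, 20.6), (54, 19.8), (55, 19.0), (56, 18.5), (57, 17.7), (58, 15.6)]
```

>>> play_rows(
  motion=[
    [1, [0, 0, 0.0006], 0],
    [1, [0, 0, 0.0006], 0],
    [1, [0, 0, 0.0006], 0],
    [1, [0, 0, 0.0006], 0],
    [1, [0, 0, 0.0006], 0],
  ],
)

```text
time: 9.5
tool_pos: [0.4555, -0.079, 0.0548]
tool_rot: [0.486, 0.514, 0.486, -0.513]
contact_force: [-0.9, 1.7, 8.9]
gripper_width: 0.318
```

>>> play_rows(
  motion=[
    [1, [0, 0, 0.01], 0],
    [1, [0, 0, 0.05], 0],
    [1, [0, 0, 0.095], 0],
    [1, [0.03, 0.03, 0.11], 0.042],
    [1, [0.065, 0.06, 0.11], 0.042],
  ],
)

```text
time: 10.0
tool_pos: [0.5213, -0.0194, 0.1671]
tool_rot: [0.498, 0.505, 0.494, -0.503]
contact_force: [1.0, -1.1, -3.3]
gripper_width: 0.319
```

>>> play_rows(
  motion=[
    [1, [0.03, 0.03, 0], 0],
    [1, [0.05, 0.04, 0], 0],
    [1, [0.05, 0.04, 0], 0],
    [1, [0.05, 0.04, 0], 0],
  ],
)

```text
time: 10.4
tool_pos: [0.5683, 0.0211, 0.1617]
tool_rot: [-0.496, -0.502, -0.498, 0.504]
contact_force: [-0.1, -0.1, -4.0]
gripper_width: 0.315
```

Run:
```python
from an import *
s,R,a=pose();print(a,s['tool_pos'],s['contact_force'],s['ft_torque'],s['time'])
im,d=grab('wrist','w6.png');P=cloud('wrist',d);np.save('w6.npy',d);np.save('w6P.npy',P)
for t in ['saddle_2','racked_fine_mid','racked_coarse_mid','rack']: print(t,[(q['at'],q['score']) for q in nets.landmark_of('wrist',t)])
held(P,d,s['tool_pos'],a+90)
scan(P,d,lo=.012,hi=.048,minpx=30,box=(.55,.72,-.06,.11))
ridge(P,np.where(P[...,2]<.075,d,0),(.55,.72,.13,.185))
```

```text
-90.71674644302816 [0.5683 0.0211 0.1617] [-0.0937 -0.094  -4.0373] [ 0.0462 -0.054  -0.011 ] 10.4
saddle_2 [([0.6399, 0.1594, 0.0427], 0.83), ([0.6359, -0.0972, 0.0428], 0.81), ([0.6361, -0.0145, 0.0418], 0.77), ([0.6408, 0.0706, 0.0454], 0.62)]
racked_fine_mid [([0.6448, 0.153, 0.0418], 0.91)]
racked_coarse_mid [([0.6331, -0.0966, 0.0424], 0.92), ([0.4525, -0.0816, 0.0551], 0.66)]
rack [([0.64, 0.0297, -0.0006], 0.71)]
nose end s 0.05771479886061099
r0,yaw deg,z0,pitch deg -0.0008308621158827677 -1.5742415393600333 0.010933085286605514 0.5781191925218833 res 0.0012248904251119757 4096
crest z by s [(14, 24.1), (15, 24.4), (16, 26.6), (17, 26.9), (18, 27.1), (19, 25.9), (20, 24.4), (21, 24.3), (22, 26.0), (23, 26.8), (24, 27.0), (25, 26.5), (26, 24.5), (27, 24.4), (28, 26.4), (29, 26.9), (30, 26.9), (31, 26.5), (32, 24.0), (33, 24.4), (34, 26.2), (35, 27.1), (36, 27.2), (37, 26.3), (38, 24.5), (39, 24.3), (40, 26.4), (41, 27.2), (42, 26.9), (43, 26.2), (44, 24.3), (45, 24.3), (46, 24.0), (47, 22.6), (48, 20.8), (49, 20.8), (50, 21.1), (51, 20.7), (52, 20.6), (53, 20.7), (54, 19.7), 
[... 185 characters left out ...]
66797 zmax [0.0341 0.0422]
720 mean [0.6669 0.0698 0.0331] rect c 667.2862548828125 68.86515808105469 size 45.77192687988281 12.739852905273438 ang 88.3816146850586 zmax [0.0337 0.0419]
712 mean [0.6096 0.0705 0.0329] rect c 609.393798828125 69.88005828857422 size 45.346839904785156 12.74985122680664 ang -89.61153408885002 zmax [0.0336 0.0419]
722 mean [ 0.6084 -0.0163  0.0329] rect c 607.9683227539062 -15.331600189208984 size 44.85716247558594 12.768609046936035 ang -89.80347506701946 zmax [0.0337 0.042 ]
ang -0.32434517 0.12693021667624615 axis z 0.04337678304889159 smin [0.5771 0.1538] smax [0.6994 0.1541] len 0.12238782035786747
mid from head [0.6441 0.154 ] mid from nose [0.6434 0.154 ]
```

View pics/w6.png

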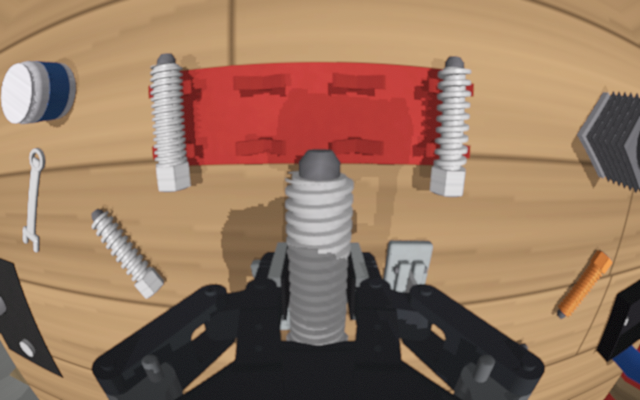

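>>> play_rows(
  motion=[
    [1, [0.035, 0.025, 0], 0.012],
    [1, [0.067, 0.049, 0], 0.012],
    [1, [0.067, 0.049, -0.05], 0.012],
    [1, [0.067, 0.049, -0.1], 0.012],
    [1, [0.067, 0.049, -0.12], 0.012],
  ],
)

```text
time: 11.15
tool_pos: [0.6322, 0.0698, 0.0372]
tool_rot: [-0.497, -0.498, -0.502, 0.503]
contact_force: [-0.8, 0.2, -5.9]
gripper_width: 0.316
```

>>> play_rows(
  motion=[
    [1, [0, 0, 0], 0],
    [1, [0, 0, 0], 0],
    [1, [0, 0, 0], 0],
  ],
)

```text
time: 11.45
tool_pos: [0.6388, 0.0698, 0.0468]
tool_rot: [0.501, 0.502, 0.498, -0.499]
contact_force: [0.3, 0.1, -4.6]
gripper_width: 0.318
```

>>> play_rows(
  motion=[
    [1, [0, 0, -0.004], 0],
    [1, [0, 0, -0.008], 0],
    [1, [0, 0, -0.01], 0],
    [1, [0, 0, -0.01], 0],
    [1, [0, 0, -0.01], 0],
  ],
)

```text
time: 11.95
tool_pos: [0.6365, 0.0702, 0.0334]
tool_rot: [-0.5, -0.5, -0.5, 0.5]
contact_force: [0.5, 0.5, -4.3]
gripper_width: 0.315
```

>>> play_rows(
  motion=[
    [1, [0, 0, -0.0015], 0],
    [1, [0, 0, -0.003], 0],
    [1, [0, 0, -0.003], 0],
    [1, [0, 0, -0.003], 0],
  ],
)

```text
time: 12.35
tool_pos: [0.637, 0.0704, 0.0312]
tool_rot: [0.5, 0.501, 0.5, -0.5]
contact_force: [-1.7, 1.1, 0.7]
gripper_width: 0.321
```

>>> play_rows(
  motion=[
    [1, [0, 0, -0.0005], 0],
    [1, [0, 0, -0.0005], 0],
  ],
)

```text
time: 12.55
tool_pos: [0.6371, 0.0704, 0.0311]
tool_rot: [0.5, 0.501, 0.5, -0.5]
contact_force: [-3.4, 2.9, 4.7]
gripper_width: 0.317
```

>>> play_rows(
  motion=[
    [0.2, [0, 0, -0.0005], 0],
    [0.0, [0, 0, 0], 0],
    [-0.1, [0, 0, 0], 0],
    [-0.1, [0, 0, 0], 0],
    [-0.1, [0, 0, 0], 0],
  ],
)

```text
time: 13.05
tool_pos: [0.6366, 0.07, 0.0299]
tool_rot: [-0.5, -0.5, -0.5, 0.5]
contact_force: [0.7, 0.2, 0.4]
gripper_width: 0.551
```

Run:
```python
from an import *
s,R,a=pose();print(a,s['tool_pos'],s['contact_force'],s['ft_torque'],s['time'],s['gripper_width'])
im,d=grab('wrist','w7.png');P=cloud('wrist',d)
held(P,d,s['tool_pos'],a+90)
```

```text
-90.07320436614697 [0.6366 0.07   0.0299] [0.6811 0.1913 0.3679] [ 0.0046  0.0264 -0.0012] 13.05 0.5508525277218379
nose end s 0.05835395927091772
r0,yaw deg,z0,pitch deg -0.00028795941045440187 -0.3625193303073054 0.01155474290370271 1.2705624208944333 res 0.0014764398637550165 4772
crest z by s [(14, 26.2), (15, 25.5), (16, 26.2), (17, 27.9), (18, 28.1), (19, 28.0), (20, 26.4), (21, 25.3), (22, 25.6), (23, 27.7), (24, 28.0), (25, 27.8), (26, 26.7), (27, 25.4), (28, 25.6), (29, 28.1), (30, 28.3), (31, 28.1), (32, 26.6), (33, 25.3), (34, 25.7), (35, 28.0), (36, 28.2), (37, 28.1), (38, 26.9), (39, 25.1), (40, 25.3), (41, 28.1), (42, 28.3), (43, 27.9), (44, 26.2), (45, 25.3), (46, 25.4), (47, 25.0), (48, 22.2), (49, 22.0), (50, 21.9), (51, 22.3), (52, 22.3), (53, 21.8), (54, 21.6), (55, 20.8), (56, 19.8), (57, 19.4), (58, 18.0), (59, 17.5)]
```

View pics/w7.png

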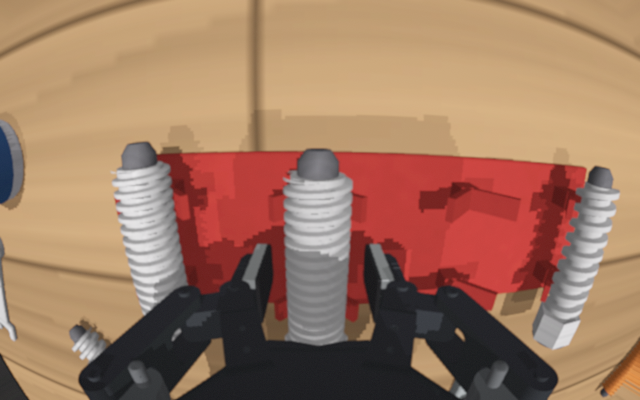

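Run:
```python
from an import *
P=np.load('w6P.npy');d=np.load('w6.npy');ridge(P,d,(.42,.57,.2,.32))
P=np.load('w1P.npy');d=np.load('w1.npy');ridge(P,d,(.42,.57,.2,.32))
for n in ['top','scene']:
  d=np.load(n+'0.npy');ridge(cloud(n,d),d,(.42,.57,.2,.32))
```

```text
ang 33.340385 33.22056219774923 axis z 0.015469778551189799 smin [0.4396 0.223 ] smax [0.5427 0.2906] len 0.12326313593189174
mid from head [0.4957 0.2597] mid from nose [0.4959 0.2599]
ang 33.60149 32.79340868802621 axis z 0.015111441182027167 smin [0.44   0.2204] smax [0.5434 0.287 ] len 0.1230125945134139
mid from head [0.4964 0.2567] mid from nose [0.4964 0.2567]
ang 31.9448 33.11759571450364 axis z 0.016238644122416775 smin [0.4388 0.2228] smax [0.5415 0.2898] len 0.12269388590468137
mid from head [0.4949 0.2594] mid from nose [0.4946 0.2592]
ang 32.667477 32.98069077943965 axis z 0.01501307201909224 smin [0.4397 0.2269] smax [0.544  0.2946] len 0.12434013629782942
mid from head [0.4959 0.2633] mid from nose [0.497  0.2641]
```

>>> play_rows(
  motion=[
    [-0.1, [0, 0, 0.02], 0],
    [-0.1, [0, 0, 0.06], 0],
    [-0.3, [0, 0, 0.11], 0],
    [-0.6, [0, 0, 0.15], 0],
    [-1, [-0.03, 0.04, 0.17], 0.14],
  ],
)

```text
time: 13.6
tool_pos: [0.6129, 0.1048, 0.2047]
tool_rot: [0.536, 0.467, 0.53, -0.462]
contact_force: [1.3, 1.4, 0.2]
gripper_width: 0.945
```

>>> play_rows(
  motion=[
    [-1, [-0.028, 0.037, 0], 0.13],
    [-1, [-0.056, 0.075, 0], 0.26],
    [-1, [-0.084, 0.112, 0], 0.39],
    [-1, [-0.111, 0.15, 0], 0.44],
    [-1, [-0.111, 0.15, 0], 0.44],
  ],
)

```text
time: 14.1
tool_pos: [0.4948, 0.2609, 0.1986]
tool_rot: [0.623, 0.335, 0.623, -0.334]
contact_force: [-0.4, -0.6, 0.3]
gripper_width: 1.002
```

>>> play_rows(
  motion=[
    [-1, [0, 0, 0], 0],
    [-1, [0, 0, 0], 0],
  ],
)

```text
time: 14.3
tool_pos: [0.4983, 0.2567, 0.1986]
tool_rot: [0.622, 0.337, 0.622, -0.337]
contact_force: [0.4, -0.7, -0.1]
gripper_width: 1.001
```

Run:
```python
from an import *
s,R,a=pose();print(a,s['tool_pos'],s['time'])
im,d=grab('wrist','w8.png');P=cloud('wrist',d);np.save('w8P.npy',P);np.save('w8.npy',d)
ridge(P,np.where(P[...,2]<.05,d,0),(.42,.57,.2,.32))
scan(P,d,lo=.04,hi=.07,minpx=8,box=(.39,.52,.02,.11));scan(P,d,lo=.009,hi=.07,minpx=8,box=(.36,.52,.02,.12))
```

```text
-56.888884411946286 [0.4983 0.2567 0.1986] 14.3
ang 32.791157 32.73726656154982 axis z 0.015231350059714611 smin [0.4394 0.2244] smax [0.5427 0.2909] len 0.12283086277851478
mid from head [0.4957 0.2607] mid from nose [0.4956 0.2606]
65 mean [0.4211 0.0674 0.0485] rect c 420.50927734375 66.27775573730469 size 10.562024116516113 5.705249786376953 ang -2.9947967529296875 zmax [0.0489 0.0554]
872 mean [0.4124 0.0756 0.0201] rect c 418.1518249511719 66.88887023925781 size 63.38374328613281 49.28971481323242 ang 5.196211814880371 zmax [0.0145 0.0522]
```

View pics/w8.png

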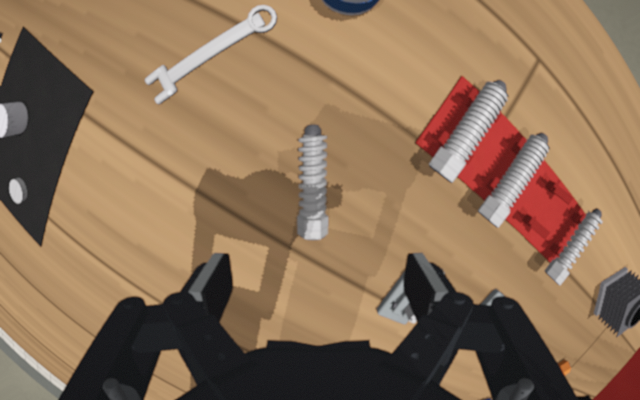

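>>> play_rows(
  motion=[
    [-1, [0, 0, -0.05], 0],
    [-1, [0, 0, -0.1], 0],
    [-1, [0, 0, -0.14], 0],
    [-1, [0, 0, -0.165], 0],
    [-1, [0, 0, -0.18], 0],
  ],
)

```text
time: 14.85
tool_pos: [0.4967, 0.2554, 0.0154]
tool_rot: [0.62, 0.336, 0.623, -0.339]
contact_force: [-0.1, 0.2, 0.6]
gripper_width: 1.003
```

>>> play_rows(
  motion=[
    [-1, [0, 0, -0.008], 0],
    [-1, [0, 0, -0.014], 0],
    [-1, [0, 0, -0.0175], 0],
    [-1, [0, 0, -0.0175], 0],
    [0, [0, 0, -0.0175], 0],
  ],
)

```text
time: 15.35
tool_pos: [0.4986, 0.2577, 0.0022]
tool_rot: [0.622, 0.337, 0.621, -0.336]
contact_force: [-0.5, 0.2, 0.2]
gripper_width: 0.857
```

>>> play_rows(
  motion=[
    [0.4, [0, 0, 0], 0],
    [1, [0, 0, 0], 0],
    [1, [0, 0, 0], 0],
    [1, [0, 0, 0], 0],
    [1, [0, 0, 0], 0],
  ],
)

```text
time: 15.85
tool_pos: [0.4982, 0.259, 0.0027]
tool_rot: [0.621, 0.338, 0.622, -0.336]
contact_force: [-3.2, 3.9, 5.9]
gripper_width: 0.314
```

>>> play_rows(
  motion=[
    [1, [0, 0, 0], 0],
    [1, [0, 0, 0], 0],
    [1, [0, 0, 0], 0],
  ],
)

```text
time: 16.15
tool_pos: [0.4982, 0.259, 0.0027]
tool_rot: [0.621, 0.338, 0.622, -0.336]
contact_force: [-2.9, 4.3, 6.1]
gripper_width: 0.316
```

>>> play_rows(
  motion=[
    [1, [0, 0, 0.02], 0],
    [1, [0, 0, 0.06], 0],
    [1, [0, 0, 0.11], 0],
    [1, [0, 0, 0.155], 0],
    [1, [-0.01, -0.03, 0.168], -0.12],
  ],
)

```text
time: 16.65
tool_pos: [0.4909, 0.2298, 0.1752]
tool_rot: [0.603, 0.376, 0.598, -0.37]
contact_force: [2.4, -0.5, -5.3]
gripper_width: 0.319
```

>>> play_rows(
  motion=[
    [1, [-0.01, -0.025, 0], -0.13],
    [1, [-0.02, -0.05, 0], -0.25],
    [1, [-0.038, -0.089, 0], -0.37],
    [1, [-0.038, -0.089, 0], -0.37],
    [1, [-0.038, -0.089, 0], -0.37],
  ],
)

```text
time: 17.15
tool_pos: [0.4484, 0.1376, 0.1673]
tool_rot: [0.521, 0.477, 0.522, -0.478]
contact_force: [0.4, -0.3, -6.2]
gripper_width: 0.317
```

>>> play_rows(
  motion=[
    [1, [0, 0, 0], 0],
    [1, [0, 0, 0], 0],
  ],
)

```text
time: 17.35
tool_pos: [0.4498, 0.1389, 0.1688]
tool_rot: [0.522, 0.477, 0.522, -0.477]
contact_force: [1.1, 1.1, -5.4]
gripper_width: 0.317
```

Run:
```python
from an import *
s,R,a=pose();print(a,s['tool_pos'],s['contact_force'],s['time'])
im,d=grab('wrist','w9.png');P=cloud('wrist',d);np.save('w9P.npy',P);np.save('w9.npy',d)
print(state()['tool_pos'])
for c in ['wrist','top']:
  if c!='wrist': grab(c)
  print(c,nets.landmark_of(c,'gauge_coarse_teeth'))
held(P,d,s['tool_pos'],a+90)
scan(P,d,lo=.009,hi=.07,minpx=100,box=(.36,.52,.0,.105))
scan(P,d,lo=.04,hi=.07,minpx=8,box=(.36,.52,.0,.105))
```

```text
-84.8428894252169 [0.4498 0.1389 0.1688] [ 1.0768  1.0713 -5.3629] 17.35
[0.4498 0.1389 0.1689]
wrist [{'at': [0.4337, 0.0648, 0.0581], 'score': 0.96}]
top [{'at': [0.6437, 0.1553, 0.0444], 'score': 0.63}, {'at': [0.4344, 0.0679, 0.0601], 'score': 0.57}]
nose end s 0.05611812270284423
r0,yaw deg,z0,pitch deg -0.0013870015938285002 -1.7315009407190738 0.00783386102012954 6.643408208081947 res 0.001873957814232777 3931
crest z by s [(14, 25.8), (15, 23.6), (16, 22.4), (17, 22.5), (18, 22.9), (20, 27.3), (21, 27.5), (22, 27.6), (23, 27.5), (24, 26.3), (25, 23.9), (26, 22.4), (27, 22.6), (28, 22.9), (30, 27.5), (31, 27.7), (32, 27.9), (33, 27.9), (34, 26.5), (35, 24.0), (36, 22.6), (37, 22.8), (38, 22.7), (39, 22.9), (40, 27.6), (41, 27.9), (42, 28.0), (43, 27.7), (44, 26.1), (45, 23.0), (46, 21.7), (47, 21.8), (48, 21.8), (49, 21.8), (50, 21.7), (51, 21.7), (52, 21.2), (53, 20.2), (54, 19.7), (55, 19.0), (56, 17.9)]
4095 mean [0.4399 0.0704 0.0212] rect c 434.8997802734375 67.09356689453125 size 96.60464477539062 50.77562713623047 ang 4.4937968254089355 zmax [0.0148 0.0543]
365 mean [0.4378 0.0683 0.0502] rect c 435.86395263671875 67.03058624267578 size 40.31258773803711 6.369958400726318 ang 5.505577564239502 zmax [0.0502 0.0559]
```

View pics/w9.png

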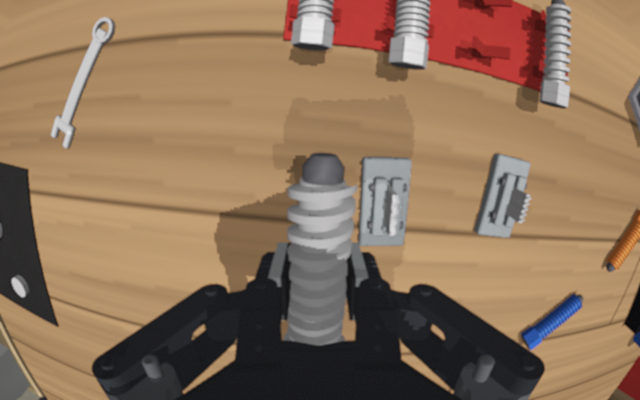

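>>> play_rows(
  motion=[
    [1, [-0.005, -0.035, 0], 0],
    [1, [-0.011, -0.072, 0], 0],
    [1, [-0.011, -0.072, -0.04], 0],
    [1, [-0.011, -0.072, -0.075], 0],
    [1, [-0.011, -0.072, -0.095], 0],
  ],
)

```text
time: 18.05
tool_pos: [0.4369, 0.0662, 0.0711]
tool_rot: [0.52, 0.476, 0.523, -0.478]
contact_force: [-0.9, -0.4, -5.4]
gripper_width: 0.312
```

>>> play_rows(
  motion=[
    [1, [0, 0, -0.005], 0],
    [1, [0, 0, -0.009], 0],
    [1, [0, 0, -0.011], 0],
    [1, [0, 0, -0.011], 0],
    [1, [0, 0, -0.011], 0],
  ],
)

```text
time: 18.55
tool_pos: [0.4398, 0.0664, 0.0644]
tool_rot: [0.522, 0.478, 0.521, -0.477]
contact_force: [-0.3, -0.1, -7.4]
gripper_width: 0.314
```

>>> play_rows(
  motion=[
    [1, [0, 0, -0.001], 0],
    [1, [0, 0, -0.001], 0],
  ],
)

```text
time: 18.75
tool_pos: [0.439, 0.0663, 0.0624]
tool_rot: [0.522, 0.477, 0.522, -0.477]
contact_force: [-0.0, -0.6, -5.4]
gripper_width: 0.314
```

>>> play_rows(
  motion=[
    [1, [0, 0, -0.0015], 0],
    [1, [0, 0, -0.003], 0],
    [1, [0, 0, -0.004], 0],
    [1, [0, 0, -0.004], 0],
  ],
)

```text
time: 19.15
tool_pos: [0.4385, 0.0663, 0.0577]
tool_rot: [0.522, 0.477, 0.522, -0.477]
contact_force: [0.6, 0.6, -6.2]
gripper_width: 0.315
```

>>> play_rows(
  motion=[
    [1, [0, 0, -0.0005], 0],
    [1, [0, 0, -0.001], 0],
    [1, [0, 0, -0.001], 0],
  ],
)

```text
time: 19.45
tool_pos: [0.4387, 0.0663, 0.057]
tool_rot: [0.522, 0.477, 0.522, -0.477]
contact_force: [-0.3, -0.0, -6.0]
gripper_width: 0.313
```

>>> play_rows(
  motion=[
    [1, [0, 0, -0.0005], 0],
    [1, [0, 0, -0.001], 0],
    [1, [0, 0, -0.001], 0],
  ],
)

```text
time: 19.75
tool_pos: [0.4387, 0.0663, 0.056]
tool_rot: [0.522, 0.477, 0.522, -0.477]
contact_force: [0.0, -0.3, -6.9]
gripper_width: 0.309
```

Already below the proud height, so it is entering the grooves.

>>> play_rows(
  motion=[
    [1, [0, 0, -0.0005], 0],
    [1, [0, 0, -0.001], 0],
    [1, [0, 0, -0.001], 0],
  ],
)

```text
time: 20.05
tool_pos: [0.4387, 0.0663, 0.055]
tool_rot: [0.522, 0.477, 0.522, -0.477]
contact_force: [0.4, -0.3, -5.1]
gripper_width: 0.313
```

>>> play_rows(
  motion=[
    [1, [0, 0, -0.0005], 0],
    [1, [0, 0, -0.001], 0],
    [1, [0, 0, -0.001], 0],
  ],
)

```text
time: 20.35
tool_pos: [0.4387, 0.0663, 0.054]
tool_rot: [0.522, 0.477, 0.522, -0.477]
contact_force: [0.1, 0.0, -5.7]
gripper_width: 0.313
```

>>> play_rows(
  motion=[
    [1, [0, 0, -0.0005], 0],
    [1, [0, 0, -0.0008], 0],
    [1, [0, 0, -0.0008], 0],
  ],
)

```text
time: 20.65
tool_pos: [0.4387, 0.0663, 0.0532]
tool_rot: [0.522, 0.477, 0.522, -0.477]
contact_force: [0.6, 0.1, -5.9]
gripper_width: 0.309
```

>>> play_rows(
  motion=[
    [1, [0, 0, -0.0006], 0],
    [1, [0, 0, -0.0006], 0],
  ],
)

```text
time: 20.85
tool_pos: [0.4389, 0.0663, 0.0529]
tool_rot: [0.522, 0.477, 0.522, -0.477]
contact_force: [-0.3, -0.6, -4.2]
gripper_width: 0.316
```

>>> play_rows(
  motion=[
    [1, [0, 0, -0.0005], 0],
    [1, [0, 0, -0.0005], 0],
  ],
)

```text
time: 21.05
tool_pos: [0.439, 0.0663, 0.0528]
tool_rot: [0.522, 0.477, 0.522, -0.477]
contact_force: [-1.8, 0.4, -0.3]
gripper_width: 0.315
```

>>> play_rows(
  motion=[
    [1, [-0.0004, 0, -0.0005], 0],
    [1, [-0.0004, 0, -0.0005], 0],
  ],
)

```text
time: 21.25
tool_pos: [0.439, 0.0663, 0.0526]
tool_rot: [0.522, 0.478, 0.521, -0.477]
contact_force: [-2.1, 0.4, 3.1]
gripper_width: 0.314
```

>>> play_rows(
  motion=[
    [1, [0, 0, -0.0004], 0],
    [1, [0, 0, -0.0004], 0],
  ],
)

```text
time: 21.45
tool_pos: [0.4391, 0.0663, 0.0525]
tool_rot: [0.522, 0.478, 0.521, -0.477]
contact_force: [-3.9, -0.1, 6.3]
gripper_width: 0.311
```

Run:
```python
from an import *
s,R,a=pose();print(a,s['tool_pos'],s['contact_force'],s['ft_torque'])
im,d=grab('wrist','w10.png');P=cloud('wrist',d)
held(P,d,s['tool_pos'],a+90)
```

```text
-84.91171085937306 [0.4391 0.0663 0.0525] [-3.9385 -0.0986  6.2525] [ 0.0341  0.6921 -0.0065]
nose end s 0.055946834866214386
r0,yaw deg,z0,pitch deg -0.0015446257646682725 -1.428666400790643 0.007892583066797526 5.578370323861907 res 0.0018646026648345918 3936
crest z by s [(14, 25.6), (15, 23.7), (16, 22.5), (17, 22.4), (18, 22.5), (20, 26.8), (21, 27.3), (22, 27.2), (23, 27.0), (24, 25.9), (25, 23.8), (26, 22.3), (27, 22.1), (28, 22.3), (30, 27.0), (31, 27.2), (32, 27.4), (33, 27.2), (34, 26.1), (35, 23.3), (36, 22.2), (37, 22.1), (38, 22.3), (39, 22.5), (40, 27.0), (41, 27.0), (42, 27.3), (43, 27.3), (44, 26.2), (45, 22.5), (46, 21.0), (47, 21.0), (48, 21.0), (49, 20.9), (50, 21.2), (51, 20.9), (52, 20.3), (53, 19.8), (54, 18.8), (55, 18.3), (56, 17.3)]
```

>>> play_rows(
  motion=[
    [1, [-0.0008, 0, 0], 0],
    [1, [-0.0008, 0, 0], 0],
  ],
)

```text
time: 21.7
tool_pos: [0.4389, 0.0663, 0.0525]
tool_rot: [0.523, 0.478, 0.521, -0.477]
contact_force: [-0.3, 0.4, 6.1]
gripper_width: 0.313
```

>>> play_rows(
  motion=[
    [1, [-0.0004, 0, -0.0005], 0],
    [1, [-0.0004, 0, -0.0005], 0],
  ],
)

```text
time: 21.9
tool_pos: [0.439, 0.0663, 0.0525]
tool_rot: [0.523, 0.478, 0.521, -0.476]
contact_force: [-0.9, 0.0, 7.8]
gripper_width: 0.315
```

>>> play_rows(
  motion=[
    [1, [0, 0, -0.0004], 0],
    [1, [0, 0, -0.0004], 0],
    [1, [0, 0, -0.0004], 0],
    [1, [0, 0, -0.0004], 0],
    [1, [0, 0, -0.0004], 0],
  ],
)

```text
time: 22.4
tool_pos: [0.439, 0.0663, 0.0524]
tool_rot: [0.523, 0.478, 0.521, -0.476]
contact_force: [-2.3, 0.1, 9.2]
gripper_width: 0.314
```

>>> play_rows(
  motion=[
    [1, [0, 0, 0.0008], 0],
    [1, [0, 0, 0.0008], 0],
    [1, [0, 0, 0.0008], 0],
    [1, [0, 0, 0.0008], 0],
    [1, [0, 0, 0.0008], 0],
  ],
)

```text
time: 22.9
tool_pos: [0.4389, 0.0663, 0.0525]
tool_rot: [0.523, 0.478, 0.521, -0.476]
contact_force: [0.1, 0.3, 5.8]
gripper_width: 0.313
```

>>> play_rows(
  motion=[
    [1, [0, 0, 0.01], 0],
    [1, [0, 0, 0.05], 0],
    [1, [0, 0, 0.095], 0],
    [1, [0.02, -0.01, 0.11], -0.094],
    [1, [0.065, -0.027, 0.11], -0.094],
  ],
)

```text
time: 23.4
tool_pos: [0.5021, 0.0399, 0.1637]
tool_rot: [0.5, 0.502, 0.498, -0.5]
contact_force: [0.6, 0.6, -4.4]
gripper_width: 0.312
```

>>> play_rows(
  motion=[
    [1, [0.045, -0.019, 0], 0],
    [1, [0.09, -0.038, 0], 0],
    [1, [0.12, -0.05, 0], 0],
    [1, [0.133, -0.0545, 0], 0],
    [1, [0.133, -0.0545, 0], 0],
  ],
)

```text
time: 23.9
tool_pos: [0.6349, -0.016, 0.1585]
tool_rot: [-0.497, -0.501, -0.5, 0.503]
contact_force: [-0.7, 0.2, -7.0]
gripper_width: 0.314
```

>>> play_rows(
  motion=[
    [1, [0, 0, -0.04], 0],
    [1, [0, 0, -0.08], 0],
    [1, [0, 0, -0.1], 0],
    [1, [0, 0, -0.113], 0],
    [1, [0, 0, -0.113], 0],
  ],
)

```text
time: 24.4
tool_pos: [0.632, -0.0145, 0.045]
tool_rot: [-0.497, -0.5, -0.501, 0.503]
contact_force: [-1.2, -0.1, -5.7]
gripper_width: 0.313
```

>>> play_rows(
  motion=[
    [1, [0, 0, 0], 0],
    [1, [0, 0, 0], 0],
    [1, [0, 0, 0], 0],
  ],
)

```text
time: 24.7
tool_pos: [0.6365, -0.0154, 0.0504]
tool_rot: [0.5, 0.502, 0.498, -0.501]
contact_force: [0.2, -0.3, -6.5]
gripper_width: 0.313
```

Run:
```python
from an import *
s,R,a=pose();print(a,s['tool_pos'],s['contact_force'],s['ft_torque'],s['time'])
im,d=grab('wrist','w11.png');P=cloud('wrist',d)
held(P,d,s['tool_pos'],a+90)
```

```text
-90.29874597516522 [ 0.6365 -0.0154  0.0504] [ 0.1657 -0.2967 -6.5054] [-0.045  -0.0795 -0.0119] 24.7
nose end s 0.05584024082198116
r0,yaw deg,z0,pitch deg -0.0009881268574264122 -2.468948285653587 0.00712322070848384 7.194775666894938 res 0.0017929763873726875 3925
crest z by s [(14, 23.2), (15, 22.4), (16, 22.0), (17, 22.3), (20, 26.9), (21, 27.1), (22, 27.3), (23, 26.9), (24, 25.2), (25, 22.6), (26, 22.2), (27, 22.3), (28, 22.5), (29, 26.9), (30, 27.4), (31, 27.5), (32, 27.4), (33, 27.0), (34, 25.1), (35, 22.7), (36, 22.2), (37, 22.3), (38, 22.7), (40, 27.2), (41, 27.4), (42, 27.7), (43, 27.1), (44, 24.9), (45, 22.0), (46, 21.4), (47, 21.2), (48, 21.3), (49, 21.6), (50, 21.6), (51, 21.1), (52, 20.7), (53, 19.7), (54, 19.3), (55, 18.4), (56, 17.3)]
```

View pics/w11.png

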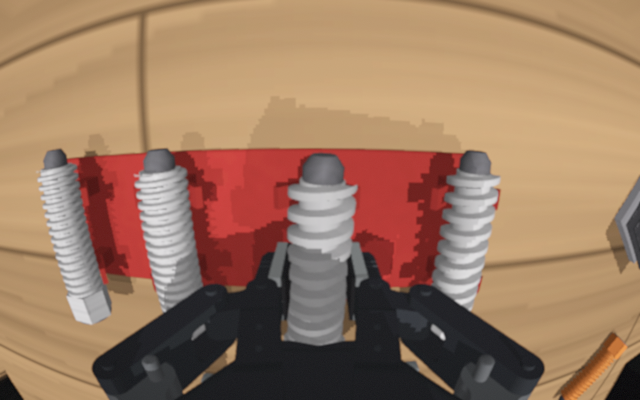

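>>> play_rows(
  motion=[
    [1, [0, 0, -0.004], 0],
    [1, [0, 0, -0.008], 0],
    [1, [0, 0, -0.012], 0],
    [1, [0, 0, -0.015], 0],
    [1, [0, 0, -0.015], 0],
  ],
)

```text
time: 25.25
tool_pos: [0.6348, -0.0151, 0.0325]
tool_rot: [-0.498, -0.501, -0.499, 0.501]
contact_force: [-0.2, 0.7, -6.4]
gripper_width: 0.311
```

>>> play_rows(
  motion=[
    [1, [0, 0, 0], 0],
    [1, [0, 0, -0.0015], 0],
    [1, [0, 0, -0.0025], 0],
    [1, [0, 0, -0.0025], 0],
  ],
)

```text
time: 25.65
tool_pos: [0.6356, -0.0152, 0.0318]
tool_rot: [0.499, 0.501, 0.499, -0.501]
contact_force: [-3.3, 1.1, 1.6]
gripper_width: 0.311
```

>>> play_rows(
  motion=[
    [1, [0, 0, -0.0005], 0],
    [1, [0, 0, -0.001], 0],
    [1, [0, 0, -0.001], 0],
  ],
)

```text
time: 25.95
tool_pos: [0.6357, -0.0152, 0.0316]
tool_rot: [0.499, 0.501, 0.499, -0.501]
contact_force: [-6.9, 1.6, 7.1]
gripper_width: 0.317
```

>>> play_rows(
  motion=[
    [1, [0, 0, -0.0004], 0],
    [1, [0, 0, -0.0004], 0],
  ],
)

```text
time: 26.15
tool_pos: [0.6358, -0.0152, 0.0316]
tool_rot: [0.499, 0.501, 0.499, -0.501]
contact_force: [-7.5, 1.7, 9.3]
gripper_width: 0.32
```

>>> play_rows(
  motion=[
    [0.3, [0, 0, 0], 0],
    [0.1, [0, 0, 0], 0],
    [-0.1, [0, 0, 0], 0],
    [-0.1, [0, 0, 0], 0],
    [-0.1, [0, 0, 0], 0],
  ],
)

```text
time: 26.65
tool_pos: [0.6352, -0.0153, 0.0291]
tool_rot: [0.499, 0.501, 0.499, -0.501]
contact_force: [0.3, 0.2, -0.7]
gripper_width: 0.551
```

Run:
```python
from an import *
s,R,a=pose();print(a,s['tool_pos'],s['contact_force'],s['gripper_width'],s['time'])
im,d=grab('wrist','w12.png');P=cloud('wrist',d)
held(P,d,s['tool_pos'],a+90)
```

```text
-90.30688066872298 [ 0.6352 -0.0153  0.0291] [ 0.3354  0.1642 -0.6837] 0.5511301372770991 26.65
nose end s 0.05674268079521617
r0,yaw deg,z0,pitch deg -0.0018970826140250303 1.8424113146371346 0.011017312874454776 5.109983605697123 res 0.0020599560623000526 4763
crest z by s [(14, 29.1), (15, 28.0), (16, 25.2), (17, 25.0), (18, 25.1), (20, 29.4), (21, 30.0), (22, 30.1), (23, 30.1), (24, 29.7), (25, 28.0), (26, 25.4), (27, 25.1), (28, 25.3), (29, 25.5), (30, 29.8), (31, 30.1), (32, 30.1), (33, 30.4), (34, 29.9), (35, 27.9), (36, 25.7), (37, 25.4), (38, 25.6), (39, 25.7), (40, 30.6), (41, 30.5), (42, 30.6), (43, 30.5), (44, 30.3), (45, 28.2), (46, 24.9), (47, 24.3), (48, 24.5), (49, 24.7), (50, 24.5), (51, 24.7), (52, 24.2), (53, 23.5), (54, 23.0), (55, 22.3), (56, 21.5), (57, 20.3)]
```

>>> play_rows(
  motion=[
    [-0.1, [0, 0, 0.01], 0],
    [-0.1, [0, 0, 0.04], 0],
    [-0.1, [0, 0, 0.085], 0],
    [-0.1, [-0.02, 0, 0.13], 0],
    [-0.1, [-0.07, 0, 0.16], 0],
  ],
)

```text
time: 27.2
tool_pos: [0.5752, -0.0158, 0.1912]
tool_rot: [0.501, 0.503, 0.496, -0.499]
contact_force: [0.6, 0.4, 0.9]
gripper_width: 0.549
```

>>> play_rows(
  motion=[
    [-0.1, [-0.05, 0, 0.02], 0],
    [-0.1, [-0.08, 0, 0.03], 0],
    [-0.1, [-0.08, 0, 0.03], 0],
    [-0.1, [-0.08, 0, 0.03], 0],
  ],
)

```text
time: 27.6
tool_pos: [0.4924, -0.0153, 0.2164]
tool_rot: [0.5, 0.502, 0.498, -0.501]
contact_force: [0.6, 0.4, -0.1]
gripper_width: 0.548
```

Run:
```python
from an import *
s,R,a=pose();print(a,s['tool_pos'],s['contact_force'],s['gripper_width'],s['time'])
im,d=grab('wrist','w13.png');P=cloud('wrist',d)
d=np.where(P[...,2]<.075,d,0)
for y in [(.13,.185),(.045,.1),(-.04,.015),(-.125,-.07)]: ridge(P,d,(.55,.72)+y)
grab('top','t13.png')
```

```text
-90.30872618131416 [ 0.4924 -0.0153  0.2164] [ 0.5839  0.3703 -0.0911] 0.5475643533068989 27.6
ang 0.20927699 0.3556961087506933 axis z 0.04217518105305665 smin [0.5769 0.154 ] smax [0.6989 0.1548] len 0.12202358697134207
mid from head [0.6439 0.1544] mid from nose [0.6429 0.1544]
ang -0.069230795 -0.180867180162194 axis z 0.04200251718559667 smin [0.5712 0.0699] smax [0.6834 0.0695] len 0.11220293505187152
mid from head [0.6382 0.0697] mid from nose [0.6274 0.0697]
ang -1.5756631 -1.9798329692266907 axis z 0.0423451845480808 smin [ 0.5675 -0.0135] smax [ 0.6779 -0.0173] len 0.1104814617651224
mid from head [ 0.6345 -0.0158] mid from nose [ 0.622  -0.0154]
ang -1.2377464 -1.104130169986289 axis z 0.042695130745803 smin [ 0.5691 -0.0988] smax [ 0.6835 -0.101 ] len 0.11436839885442551
mid from head [ 0.6361 -0.1001] mid from nose [ 0.6275 -0.0999]
```

View pics/w13.png

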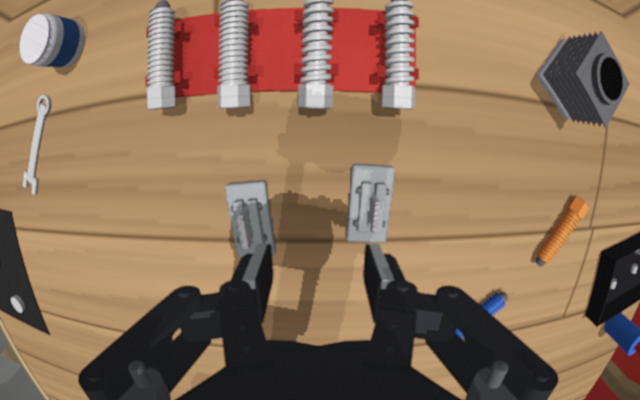

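View pics/t13.png

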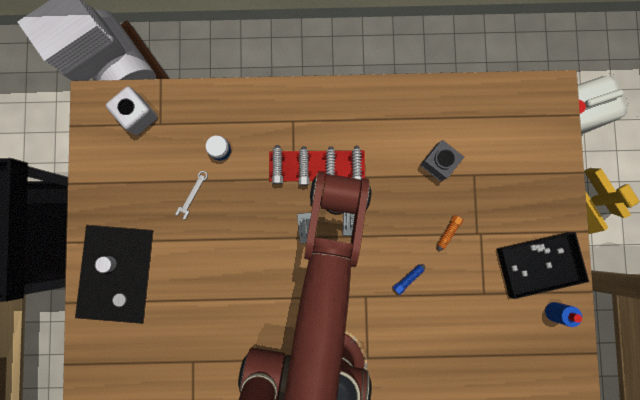

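Run:
```python
from an import *
im,d=grab('wrist','w14.png');P=cloud('wrist',d)
print(state()['tool_pos'],state()['time'])
q=P[(d>0)&(P[...,2]<.075)&(P[...,2]>.01)]
for y0,sl in [(.1544,0),(.0697,-.01),(-.0156,-.03),(-.1,-.02)]:
    out=[]
    for x in np.arange(.565,.72,.005):
        k=(abs(q[:,0]-x)<.005)&(abs(q[:,1]-y0-sl*(x-.635))<.012)
        if k.sum()>20:
            zz=q[k];t=np.percentile(zz[:,2],95); c=zz[zz[:,2]>t-.002][:,1].mean()
            out.append((round(x*1e3),round(t*1e3,1),round(c*1e3,1)))
    print(out)
a=cv2.imread('pics/w14.png');cv2.imwrite('pics/w14z.png',cv2.resize(a[0:130,120:440],None,fx=2.5,fy=2.5,interpolation=cv2.INTER_CUBIC))
```

```text
[ 0.4927 -0.0152  0.2146] 27.75
[(575, np.float64(58.6), np.float64(154.7)), (580, np.float64(58.5), np.float64(154.6)), (585, np.float64(58.7), np.float64(154.5)), (590, np.float64(58.6), np.float64(154.4)), (595, np.float64(58.5), np.float64(154.2)), (600, np.float64(58.4), np.float64(154.2)), (605, np.float64(57.7), np.float64(153.9)), (610, np.float64(57.9), np.float64(154.1)), (615, np.float64(57.9), np.float64(154.1)), (620, np.float64(57.4), np.float64(154.0)), (625, np.float64(57.2), np.float64(154.2)), (630, np.float64(57.5), np.float64(154.1)), (635, np.float64(57.6), np.float64(153.3)), (640, np.float64(57.3), np.float64(154.1)), (645, np.float64(57.6), np.float64(154.0)), (650, np.float64(57.8), np.float64(154.0)), (655, np.float64(57.5), np.float64(154.0)), (660, np.float64(57.3), np.float64(153.9)), (665, np.float64(57.4), np.float64(152.9)), (670, np.float64(57.6), np.float64(152.9)), (675, np.float64(57.5), np.float64(153.4)), (680, np.float64(57.5), np.float64(153.5)), (685, np.float64(57.4), np.float64(153.4)), (690, np.float64(56.4), np.float64(153.1)), (695, np.fl
[... 2571 characters left out ...]
p.float64(57.3), np.float64(-99.6)), (615, np.float64(57.8), np.float64(-99.5)), (620, np.float64(57.9), np.float64(-100.1)), (625, np.float64(57.6), np.float64(-99.5)), (630, np.float64(57.6), np.float64(-99.5)), (635, np.float64(57.5), np.float64(-99.6)), (640, np.float64(57.6), np.float64(-99.6)), (645, np.float64(58.0), np.float64(-99.5)), (650, np.float64(57.9), np.float64(-99.5)), (655, np.float64(57.5), np.float64(-99.5)), (660, np.float64(57.6), np.float64(-99.7)), (665, np.float64(57.7), np.float64(-99.8)), (670, np.float64(57.9), np.float64(-99.4)), (675, np.float64(57.6), np.float64(-101.0)), (680, np.float64(57.7), np.float64(-100.9)), (685, np.float64(56.5), np.float64(-103.5))]
```

View pics/w14z.png

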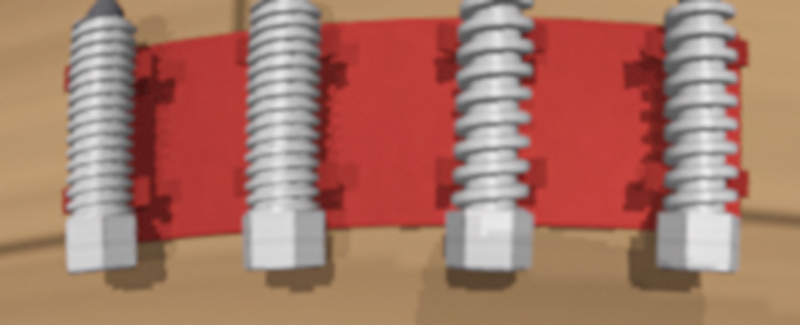

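>>> play_rows(
  motion=[
    [-0.1, [0.045, 0, -0.01], 0],
    [-0.1, [0.09, 0, -0.025], 0],
    [-0.1, [0.13, 0, -0.025], 0],
    [-0.1, [0.143, 0, -0.025], 0],
    [-0.1, [0.143, 0, -0.025], 0],
  ],
)

```text
time: 28.25
tool_pos: [0.6369, -0.0152, 0.1878]
tool_rot: [-0.498, -0.501, -0.5, 0.502]
contact_force: [0.3, 0.3, -0.6]
gripper_width: 0.546
```

>>> play_rows(
  motion=[
    [-0.1, [0, 0, -0.04], 0],
    [-0.1, [0, 0, -0.08], 0],
    [-0.1, [0, 0, -0.11], 0],
    [-0.1, [0, 0, -0.135], 0],
    [-0.1, [0, 0, -0.145], 0],
  ],
)

```text
time: 28.75
tool_pos: [0.6323, -0.0148, 0.0408]
tool_rot: [-0.497, -0.5, -0.501, 0.503]
contact_force: [-0.2, -0.2, -0.2]
gripper_width: 0.548
```

>>> play_rows(
  motion=[
    [-0.1, [0, 0, 0], 0],
    [-0.1, [0, 0, -0.005], 0],
    [-0.1, [0, 0, -0.01], 0],
    [-0.1, [0, 0, -0.013], 0],
    [-0.1, [0, 0, -0.013], 0],
  ],
)

```text
time: 29.25
tool_pos: [0.6353, -0.0152, 0.0322]
tool_rot: [0.499, 0.501, 0.499, -0.501]
contact_force: [-0.3, 0.0, 0.1]
gripper_width: 0.548
```

Run:
```python
from an import *
s,R,a=pose();print(a,s['tool_pos'],s['contact_force'],s['gripper_width'],s['time'])
im,d=grab('wrist','w15.png');P=cloud('wrist',d)
held(P,d,s['tool_pos'],a+90);print(state()['tool_pos'])
```

```text
-90.29967589842738 [ 0.6353 -0.0152  0.0322] [-0.3264  0.0178  0.0883] 0.5482853350871237 29.25
nose end s 0.05667019525686567
r0,yaw deg,z0,pitch deg -0.0019263962748992673 2.0211990930541 0.00812361918774872 4.945796884475112 res 0.002101980805777861 4547
crest z by s [(14, 26.4), (15, 24.8), (16, 22.5), (17, 22.0), (18, 22.4), (20, 26.4), (21, 26.9), (22, 27.2), (23, 27.0), (24, 26.8), (25, 25.0), (26, 22.4), (27, 22.4), (28, 22.3), (29, 22.8), (30, 26.7), (31, 27.3), (32, 27.4), (33, 27.6), (34, 27.1), (35, 25.0), (36, 22.7), (37, 22.4), (38, 22.5), (39, 22.7), (40, 26.6), (41, 27.5), (42, 27.8), (43, 27.8), (44, 27.3), (45, 24.9), (46, 22.5), (47, 21.6), (48, 21.3), (49, 21.7), (50, 21.8), (51, 21.6), (52, 21.4), (53, 20.8), (54, 20.1), (55, 19.4), (56, 18.7), (57, 17.0)]
[ 0.6354 -0.0152  0.0323]
```

View pics/w15.png

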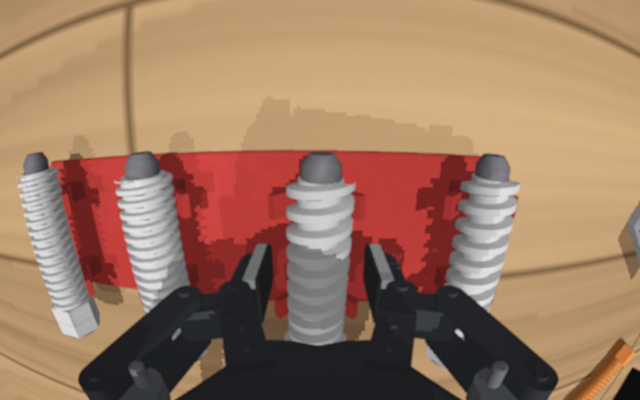

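>>> play_rows(
  motion=[
    [0.1, [0, 0, -0.0015], 0],
    [1, [0, 0, -0.0015], 0],
    [1, [0, 0, -0.0015], 0],
    [1, [0, 0, -0.0015], 0],
    [1, [0, 0, -0.0015], 0],
  ],
)

```text
time: 29.8
tool_pos: [0.6354, -0.015, 0.0308]
tool_rot: [0.499, 0.501, 0.499, -0.501]
contact_force: [0.7, 2.2, 1.2]
gripper_width: 0.316
```

>>> play_rows(
  motion=[
    [1, [0, 0, 0.003], 0],
    [1, [0, 0, 0.008], 0],
    [1, [0.0015, 0, 0.012], 0.035],
    [1, [0.0025, 0, 0.012], 0.035],
    [1, [0.0025, 0, 0.012], 0.035],
  ],
)

```text
time: 30.3
tool_pos: [0.6372, -0.0153, 0.0418]
tool_rot: [0.507, 0.492, 0.508, -0.493]
contact_force: [0.4, 0.4, -5.7]
gripper_width: 0.31
```

Run:
```python
from an import *
s,R,a=pose();print(a,s['tool_pos'],s['contact_force'],s['gripper_width'],s['time'])
im,d=grab('wrist','w16.png');P=cloud('wrist',d)
held(P,d,s['tool_pos'],a+90);print(state()['tool_pos'])
# crest centre line
q=P[(d>0)];tp=s['tool_pos']
for x in np.arange(.655,.69,.005):
    k=(abs(q[:,0]-x)<.005)&(abs(q[:,1]+.0155)<.014)&(q[:,2]<tp[2]+.035)&(q[:,2]>.03)
    zz=q[k];t=np.percentile(zz[:,2],95);c=zz[zz[:,2]>t-.002][:,1].mean();print(round(x*1e3),t*1e3,c*1e3)
```

```text
-88.33469858098097 [ 0.6372 -0.0153  0.0418] [ 0.3631  0.4264 -5.6979] 0.31048225657262085 30.3
nose end s 0.05645650234417933
r0,yaw deg,z0,pitch deg -0.0014561917469115757 -0.06515582327018214 0.008319902419083005 7.294276265904256 res 0.0018350930771832937 4025
crest z by s [(14, 26.5), (15, 25.1), (16, 23.3), (17, 23.2), (18, 23.2), (20, 27.4), (21, 28.2), (22, 28.1), (23, 28.2), (24, 27.5), (25, 25.2), (26, 23.5), (27, 23.5), (28, 23.4), (30, 28.1), (31, 28.5), (32, 28.6), (33, 28.4), (34, 27.7), (35, 25.1), (36, 23.8), (37, 23.7), (38, 23.9), (39, 26.2), (40, 28.6), (41, 28.9), (42, 29.0), (43, 28.7), (44, 27.5), (45, 24.9), (46, 22.6), (47, 22.8), (48, 22.7), (49, 22.8), (50, 22.9), (51, 22.9), (52, 22.5), (53, 21.8), (54, 21.0), (55, 20.4), (56, 19.4), (57, 18.3)]
[ 0.6371 -0.0153  0.0417]
655 69.69835741306392 -16.15478117586443
660 69.77216230920857 -16.187349842188073
665 70.00980906230576 -15.660872045724979
670 70.11108948482165 -15.788476248641453
675 70.40953356855854 -15.423660691860114
680 70.50848198575255 -15.67566799841889
685 69.52623915267128 -17.746442587845632
```

>>> play_rows(
  motion=[
    [1, [0, 0, -0.004], -0.012],
    [1, [0, 0, -0.008], -0.012],
    [1, [0, 0, -0.009], -0.012],
    [1, [0, 0, -0.009], -0.012],
  ],
)

```text
time: 30.75
tool_pos: [0.6372, -0.0151, 0.0328]
tool_rot: [0.504, 0.495, 0.505, -0.496]
contact_force: [-0.0, 0.1, -6.1]
gripper_width: 0.312
```

>>> play_rows(
  motion=[
    [1, [0, 0, -0.001], 0],
    [1, [0, 0, -0.001], 0],
  ],
)

```text
time: 30.95
tool_pos: [0.6379, -0.0152, 0.0326]
tool_rot: [0.505, 0.496, 0.504, -0.495]
contact_force: [-1.0, 0.5, -5.6]
gripper_width: 0.313
```

>>> play_rows(
  motion=[
    [1, [0, 0, -0.0008], 0],
    [1, [0, 0, -0.0008], 0],
  ],
)

```text
time: 31.15
tool_pos: [0.6381, -0.0152, 0.0322]
tool_rot: [0.505, 0.496, 0.504, -0.495]
contact_force: [-0.9, 0.2, -3.3]
gripper_width: 0.312
```

>>> play_rows(
  motion=[
    [1, [0, 0, -0.001], 0],
    [1, [0, 0, -0.001], 0],
  ],
)

```text
time: 31.35
tool_pos: [0.6383, -0.0152, 0.0315]
tool_rot: [0.505, 0.496, 0.504, -0.495]
contact_force: [0.2, 0.8, -2.0]
gripper_width: 0.312
```

>>> play_rows(
  motion=[
    [1, [0, 0, -0.001], 0],
    [1, [0, 0, -0.001], 0],
  ],
)

```text
time: 31.55
tool_pos: [0.6385, -0.015, 0.0308]
tool_rot: [0.505, 0.496, 0.504, -0.495]
contact_force: [0.0, 2.0, 2.1]
gripper_width: 0.314
```

>>> play_rows(
  motion=[
    [1, [0, 0, -0.001], 0],
    [1, [0, 0, -0.001], 0],
  ],
)

```text
time: 31.75
tool_pos: [0.6386, -0.0149, 0.0304]
tool_rot: [0.505, 0.496, 0.504, -0.495]
contact_force: [-2.7, 3.0, 5.9]
gripper_width: 0.314
```

>>> play_rows(
  motion=[
    [1, [0, 0, -0.0006], 0],
    [1, [0, 0, -0.0006], 0],
  ],
)

```text
time: 31.95
tool_pos: [0.6387, -0.0149, 0.0303]
tool_rot: [0.505, 0.496, 0.504, -0.495]
contact_force: [-3.9, 3.8, 8.9]
gripper_width: 0.31
```

```bash
cat >> an.py <<'E'
def crest(P,d,tp,y0):
    q=P[(d>0)]
    for x in np.arange(.655,.69,.005):
        k=(abs(q[:,0]-x)<.005)&(abs(q[:,1]-y0)<.014)&(q[:,2]<tp[2]+.035)&(q[:,2]>.03)
        zz=q[k];t=np.percentile(zz[:,2],95);c=zz[zz[:,2]>t-.002][:,1].mean();print((round(x*1e3),round(t*1e3,1),round(c*1e3,1)),end=' ')
    print()
E
python3 - <<'E'
from an import *
s,R,a=pose();print(a,s['tool_pos'],s['contact_force'],s['gripper_width'],s['time'])
im,d=grab('wrist','w17.png');P=cloud('wrist',d)
crest(P,d,s['tool_pos'],-.0155)
E
```

```text
-88.9837516323125 [ 0.6387 -0.0149  0.0303] [-3.8816  3.7786  8.9434] 0.31009799247156467 31.95
(655, np.float64(57.8), np.float64(-16.1)) (660, np.float64(57.9), np.float64(-16.0)) (665, np.float64(57.8), np.float64(-15.9)) (670, np.float64(58.0), np.float64(-16.4)) (675, np.float64(58.0), np.float64(-16.4)) (680, np.float64(58.1), np.float64(-16.4)) (685, np.float64(58.0), np.float64(-16.9))
```

Level at crest 57.9 mm now, seated. Release.

>>> play_rows(
  motion=[
    [0.3, [0, 0, 0], 0],
    [0.1, [0, 0, 0], 0],
    [-0.1, [0, 0, 0], 0],
    [-0.1, [0, 0, 0], 0],
    [-0.1, [0, 0, 0], 0],
  ],
)

```text
time: 32.5
tool_pos: [0.6376, -0.0155, 0.0278]
tool_rot: [0.504, 0.495, 0.504, -0.496]
contact_force: [-0.5, -0.3, -0.5]
gripper_width: 0.551
```

>>> play_rows(
  motion=[
    [-0.1, [0, 0, 0.01], 0],
    [-0.1, [0, 0, 0.04], 0],
    [-0.1, [0, 0, 0.085], 0],
    [-0.1, [-0.02, 0, 0.13], 0],
    [-0.1, [-0.07, 0, 0.16], 0],
  ],
)

```text
time: 33.0
tool_pos: [0.5778, -0.0158, 0.19]
tool_rot: [0.507, 0.497, 0.502, -0.494]
contact_force: [-0.7, -0.1, 0.7]
gripper_width: 0.548
```

>>> play_rows(
  motion=[
    [-0.1, [-0.05, 0, 0.02], 0],
    [-0.1, [-0.05, 0, 0.03], 0],
    [-0.1, [-0.05, 0, 0.03], 0],
    [-0.1, [-0.05, 0, 0.03], 0],
  ],
)

```text
time: 33.4
tool_pos: [0.5257, -0.0154, 0.2145]
tool_rot: [0.505, 0.496, 0.504, -0.495]
contact_force: [-0.2, -1.2, -0.0]
gripper_width: 0.55
```

Run:
```python
from an import *
im,d=grab('wrist','w18.png');P=cloud('wrist',d)
print(state()['tool_pos'],state()['time'])
q=P[(d>0)&(P[...,2]<.075)&(P[...,2]>.01)]
for y0,sl in [(.1544,0),(.0697,-.01),(-.0156,-.02),(-.1,-.02)]:
    out=[]
    for x in np.arange(.57,.72,.01):
        k=(abs(q[:,0]-x)<.005)&(abs(q[:,1]-y0-sl*(x-.635))<.012)
        if k.sum()>20:
            zz=q[k];t=np.percentile(zz[:,2],95); c=zz[zz[:,2]>t-.002][:,1].mean()
            out.append((round(x*1e3),float(round(t*1e3,1)),float(round(c*1e3,1))))
    print(out)
    ridge(P,np.where(P[...,2]<.075,d,0),(.55,.72,y0-.025,y0+.025))
```

```text
[ 0.5256 -0.0153  0.2136] 33.45
[(580, 58.0, 155.0), (590, 58.1, 154.3), (600, 58.1, 154.8), (610, 56.9, 154.7), (620, 57.1, 154.3), (630, 56.8, 153.8), (640, 57.1, 153.0), (650, 57.1, 154.2), (660, 56.9, 153.8), (670, 57.1, 153.7), (680, 57.4, 152.9), (690, 55.6, 153.9), (700, 50.4, 153.3)]
ang -0.12036841 0.23557418410373993 axis z 0.04208317750148626 smin [0.5769 0.1543] smax [0.6991 0.1548] len 0.12215331514279075
mid from head [0.6439 0.1545] mid from nose [0.6431 0.1545]
[(570, 57.9, 70.5), (580, 57.7, 70.1), (590, 58.0, 70.3), (600, 56.5, 70.0), (610, 57.2, 69.3), (620, 57.1, 70.2), (630, 56.7, 69.1), (640, 56.9, 68.8), (650, 57.1, 69.8), (660, 56.6, 68.9), (670, 56.7, 69.1), (680, 56.9, 69.0), (690, 50.8, 68.5)]
ang -0.28632835 -0.13027010650308 axis z 0.04185920083512293 smin [0.5707 0.0699] smax [0.6927 0.0697] len 0.12194580120594421
mid from head [0.6377 0.0698] mid from nose [0.6367 0.0698]
[(570, 57.5, -14.4), (580, 57.8, -14.5), (590, 57.4, -14.5), (600, 56.7, -14.8), (610, 56.9, -14.9), (620, 56.9, -14.9), (630, 56.7, -14.5), (640, 56.5, -15.0), (650, 56.7, -15.3), (660, 56.7, -16.0), (670, 56.9, -14.9), (680, 56.8, -15.7), (690, 51.1, -15.5)]
ang -0.6875951 -0.971967109383773 axis z 0.04212058125017938 smin [ 0.5707 -0.0141] smax [ 0.6935 -0.0162] len 0.12288358483919232
mid from head [ 0.6377 -0.0152] mid from nose [ 0.6376 -0.0152]
[(570, 57.9, -99.2), (580, 58.1, -99.4), (590, 57.9, -99.4), (600, 56.8, -100.0), (610, 57.1, -99.6), (620, 57.4, -99.0), (630, 57.1, -99.8), (640, 56.9, -99.3), (650, 56.8, -99.6), (660, 57.1, -99.8), (670, 57.2, -100.4), (680, 57.1, -100.2), (690, 51.1, -100.0)]
ang -1.1596227 -0.791258595608709 axis z 0.042479608522496826 smin [ 0.5691 -0.099 ] smax [ 0.6915 -0.1007] len 0.12240367793922295
mid from head [ 0.6361 -0.0999] mid from nose [ 0.6355 -0.0999]
```

View pics/w18.png

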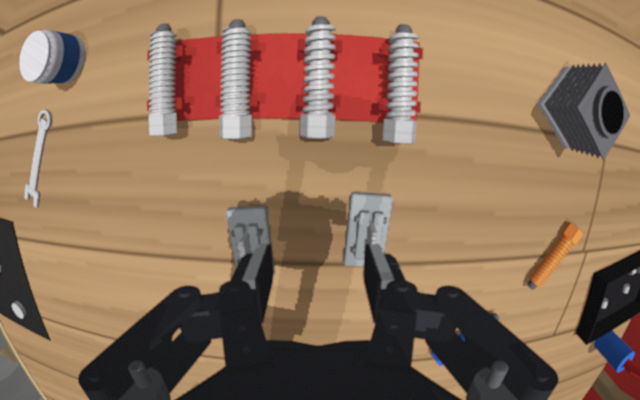

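The wrist picture shows all four screws level and parallel in the rack. The fine pair is on the left at (162,80) and (236,80), the coarse pair on the right at (318,80) and (402,85). The gripper is clear, so I'm handing the job in.

Run:
```python
from h import *
print(workorder.job_done(), state()['time'])
```

```text
the job is handed in; nothing more can be done
the job is handed in; nothing more can be done
```

Both loose screws are in the rack, each next to the racked screw of its own pitch, and I handed the job in at about 33.5 s of the 67 s allowed.

- **Fine screw (found on the right):** On the fine gauge it nested with its axis about 67 mm above the bench, which is fully home. It was held sideways by the teeth, and the push on them stayed at about 16 N or less. I then laid it in saddle 2, beside the racked fine screw.
- **Coarse screw (found on the left):** On the coarse gauge it nested with its axis about 65 mm above the bench, also fully home, with a push of about 15 N or less. I then laid it in saddle 1, beside the racked coarse screw.
- **Pitch:** I read each screw's pitch from the wrist camera's depth (6 mm and 10 mm) and tried each only on its matching gauge. The nesting confirmed both.

**Check that failed, then mended:** After its first release the coarse screw sat about 1.3 mm nose-high and 1–2° askew. I picked it up again, straightened it and laid it back, without returning it to the gauge.

**Last checks:** The wrist camera showed all four screws level, with crest heights within 1 mm of each other. Both new screws are centred in their saddles to about 1 mm, and the gripper was clear. The racked screws' positions, compared before and after, agreed within the camera error. The last pictures show the tin, barrel, spanner and coloured look-alikes apparently where they were, but I did not measure those.

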